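# Make the table caddy ready to carry in

## Task

Load the wooden table caddy for lunch: stand the salt shaker in the small well, the white-lid jar and the black-lid jar in the two large wells (either way round), and lay the short teaspoon flat in the spoon bed. Keep the carrying handle folded down until all four are in, then swing it up until it stands upright. The orange pot and the long spoon are too big for the caddy and stay where they are.

Things in the scene. Friction and masses are not known exactly. Their poses are not given: they have to be found in the camera images.
- salt_shaker: slim white salt shaker with a white cap, 43 mm across and 105 mm tall, upright; origin at the centre of its underside, z up
- white_lid_jar: jar with a white screw lid, 62 mm across and 98 mm tall, upright; origin at the centre of its underside, z up
- black_lid_jar: clear jar with a black screw lid, 66 mm across and 82 mm tall, upright; origin at the centre of its underside, z up
- tea_spoon: the shorter spoon, 138 mm long, 27 mm wide at the bowl, under 20 mm at its middle, up to 13 mm high, lying on the worktop; origin at the middle of its length on its underside, x along its length (bowl at +x), z up
- orange_pot: squat round orange pot with a pink lid, 77 mm across and 65 mm tall; does not belong in the caddy; origin at the centre of its underside
- long_spoon: the longer steel spoon, 194 mm long, 39 mm wide at the bowl, 17 mm high, lying on the worktop behind the jars; does not belong in the caddy; origin at the middle of its length on its underside, x along its length
- caddy: wooden table caddy, 250 mm long (its x), 168 mm wide (its y), fixed; origin under its middle at worktop height, z up. Its -y half is a deck 26 mm high with three round wells, all at y = -38 mm, floors at z = 8 mm, mouths bevelled 3 mm: two large ones 76 mm across at x = -81 and +3 mm, a small one 58 mm across at x = +83 mm. Brackets 48 mm high at x = +-127 mm, y = 0 carry the handle
- spoon_bed (a point): middle of the floor of the spoon bed, 8 mm above the worktop, at x = 0, y = +42 mm in the caddy's frame: a recess 178 mm long (caddy's x) and 68 mm wide. The 26 mm deck bounds it on its -y side, 26 mm high ends at both x ends, and a lip only 17 mm high on its +y side. Jars standing in their wells leave a gripper less room over it
- bail (a joint): angle (rad) of the caddy's folding carrying handle, a steel wire bail 262 mm long hinged on an axis along the caddy's x at y = 0, z = 40 mm. 0: folded out level over the +y side; grows as it is raised; 1.57: upright; stop at 1.62. The hinge is stiff (0.14 N m; 1 to 2 N at the grip): the handle stays where it is left. On its way up it clears all that stands in the caddy
- bail_grip (a point): middle of the handle's grip, a dark wooden sleeve 13 mm thick and 110 mm long parallel to the caddy's x, 125 mm from the hinge axis; folded down it lies 40 mm or a little more above the worktop, 41 mm clear of the caddy's edge; upright it stands at 165 mm
Things that resemble listed ones, but are neither listed nor needed, are in the scene too. What is shaped like the black_lid_jar but red is not meant.

How it is judged:
On the way, in this order (a step that is already met when the one before it is completed fails the run):
1. the salt shaker, both jars and the teaspoon are in their places in the caddy and released, the handle still folded down (x of salt_shaker in the frame of caddy between 0.071 and 0.095 m and y of salt_shaker in the frame of caddy between -0.05 and -0.026 m and z of salt_shaker in the frame of caddy between 0.003 and 0.014 m and angle between salt_shaker's own z axis and vertical below 0.12 rad and ((x of white_lid_jar in the frame of caddy between -0.093 and -0.069 m and y of white_lid_jar in the frame of caddy between -0.05 and -0.026 m and z of white_lid_jar in the frame of caddy between 0.003 and 0.014 m and angle between each of white_lid_jar, black_lid_jar's own z axis and vertical below 0.12 rad and x of black_lid_jar in the frame of caddy between -0.009 and 0.015 m and y of black_lid_jar in the frame of caddy between -0.05 and -0.026 m and z of black_lid_jar in the frame of caddy between 0.003 and 0.014 m) or (x of white_lid_jar in the frame of caddy between -0.009 and 0.015 m and y of white_lid_jar in the frame of caddy between -0.05 and -0.026 m and z of white_lid_jar in the frame of caddy between 0.003 and 0.014 m and angle between each of white_lid_jar, black_lid_jar's own z axis and vertical below 0.12 rad and x of black_lid_jar in the frame of caddy between -0.093 and -0.069 m and y of black_lid_jar in the frame of caddy between -0.05 and -0.026 m and z of black_lid_jar in the frame of caddy between 0.003 and 0.014 m)) and x of tea_spoon in the frame of caddy between -0.022 and 0.022 m and y of tea_spoon in the frame of caddy between 0.0205 and 0.0645 m and z of tea_spoon in the frame of caddy between 0.003 and 0.016 m and angle between the x axis of tea_spoon and the x axis of caddy, either way round below 0.3 rad and angle between tea_spoon's own z axis and vertical below 0.15 rad and contact force between each of salt_shaker, white_lid_jar, black_lid_jar, tea_spoon and the fingers below 0.1 N and value of joint bail below 0.6 rad), for 0.2 s.
2. the handle stands upright (value of joint bail above 1.42 rad), for 0.2 s.
At the end, for the whole second after the job is handed in: Shaker on the floor of the small well, jars on the floors of the large wells (within 12 mm of centre, upright within 0.12 rad); teaspoon flat in the bed (within 22 mm of its middle and 0.3 rad of its length); handle above 1.42 rad; all released and at rest (x of salt_shaker in the frame of caddy between 0.071 and 0.095 m and y of salt_shaker in the frame of caddy between -0.05 and -0.026 m and z of salt_shaker in the frame of caddy between 0.003 and 0.014 m and angle between salt_shaker's own z axis and vertical below 0.12 rad and ((x of white_lid_jar in the frame of caddy between -0.093 and -0.069 m and y of white_lid_jar in the frame of caddy between -0.05 and -0.026 m and z of white_lid_jar in the frame of caddy between 0.003 and 0.014 m and angle between each of white_lid_jar, black_lid_jar's own z axis and vertical below 0.12 rad and x of black_lid_jar in the frame of caddy between -0.009 and 0.015 m and y of black_lid_jar in the frame of caddy between -0.05 and -0.026 m and z of black_lid_jar in the frame of caddy between 0.003 and 0.014 m) or (x of white_lid_jar in the frame of caddy between -0.009 and 0.015 m and y of white_lid_jar in the frame of caddy between -0.05 and -0.026 m and z of white_lid_jar in the frame of caddy between 0.003 and 0.014 m and angle between each of white_lid_jar, black_lid_jar's own z axis and vertical below 0.12 rad and x of black_lid_jar in the frame of caddy between -0.093 and -0.069 m and y of black_lid_jar in the frame of caddy between -0.05 and -0.026 m and z of black_lid_jar in the frame of caddy between 0.003 and 0.014 m)) and x of tea_spoon in the frame of caddy between -0.022 and 0.022 m and y of tea_spoon in the frame of caddy between 0.0205 and 0.0645 m and z of tea_spoon in the frame of caddy between 0.003 and 0.016 m and angle between the x axis of tea_spoon and the x axis of caddy, either way round below 0.3 rad and angle between tea_spoon's own z axis and vertical below 0.15 rad and linear speed of each of salt_shaker, white_lid_jar, black_lid_jar, tea_spoon below 0.01 m/s and contact force between each of salt_shaker, white_lid_jar, black_lid_jar, tea_spoon and the fingers below 0.1 N and value of joint bail above 1.42 rad and velocity of joint bail between -0.05 and 0.05 rad/s); the robot touches nothing.
It fails at once if the orange pot or the long spoon is moved by more than 25 mm (distance of any of orange_pot, long_spoon from where it was at the start of the episode above 0.025 m).
It fails at once if the handle is swung up before the caddy is loaded (value of joint bail above 1 rad and not ((x of salt_shaker in the frame of caddy between 0.071 and 0.095 m and y of salt_shaker in the frame of caddy between -0.05 and -0.026 m and z of salt_shaker in the frame of caddy between 0.003 and 0.014 m and angle between salt_shaker's own z axis and vertical below 0.12 rad) and ((x of white_lid_jar in the frame of caddy between -0.093 and -0.069 m and y of white_lid_jar in the frame of caddy between -0.05 and -0.026 m and z of white_lid_jar in the frame of caddy between 0.003 and 0.014 m and angle between each of white_lid_jar, black_lid_jar's own z axis and vertical below 0.12 rad and x of black_lid_jar in the frame of caddy between -0.009 and 0.015 m and y of black_lid_jar in the frame of caddy between -0.05 and -0.026 m and z of black_lid_jar in the frame of caddy between 0.003 and 0.014 m) or (x of white_lid_jar in the frame of caddy between -0.009 and 0.015 m and y of white_lid_jar in the frame of caddy between -0.05 and -0.026 m and z of white_lid_jar in the frame of caddy between 0.003 and 0.014 m and angle between each of white_lid_jar, black_lid_jar's own z axis and vertical below 0.12 rad and x of black_lid_jar in the frame of caddy between -0.093 and -0.069 m and y of black_lid_jar in the frame of caddy between -0.05 and -0.026 m and z of black_lid_jar in the frame of caddy between 0.003 and 0.014 m)) and (x of tea_spoon in the frame of caddy between -0.022 and 0.022 m and y of tea_spoon in the frame of caddy between 0.0205 and 0.0645 m and z of tea_spoon in the frame of caddy between 0.003 and 0.016 m and angle between the x axis of tea_spoon and the x axis of caddy, either way round below 0.3 rad and angle between tea_spoon's own z axis and vertical below 0.15 rad))).
It fails at once if a jar, the shaker or the orange pot is tipped over (angle between any of salt_shaker, white_lid_jar, black_lid_jar, orange_pot's own z axis and vertical above 0.6 rad).
It also fails if it takes over 115 s, if anything falls off the work surface, if the arm or the gripper's body presses on something with over 40 N, if the wrist force passes 120 N, or if a joint passes its speed limit or range.

## Robot

A 7-joint arm with a two-finger parallel gripper is mounted at the origin on a cart in front of the work surface, level with it; the furniture and walls round the work are solid. World frame = base frame: x ahead of the robot, y to its left, z up, the work surface at z = 0. Lengths are in m, angles in rad, forces in N, time in s.
With the tool pointing down it reaches from about 0.4 to 0.85 m from the base axis. Payload 4.5 kg.
Tool frame: the origin (TCP) lies midway between the tips of the shut fingers; the grasp point (between the pads) lies 19 mm behind it; z points along the fingers, y is the direction in which the jaws open and shut (so a half turn about z gives the same grasp; the last joint's range is limited). The gripper opens to 88 mm and grips with 3 to 60 N. Pads are 18 mm wide; open, the fingers measure 123 mm over their backs; the gripper's body (75 mm by 187 mm) begins 45 mm behind the grasp point.
Start: joints at [1.184, 0.689, -0.195, 1.565, 0.157, 0.902, -0.215], TCP at [0.255, -0.57, 0.215] pointing down, gripper open.
Joint ranges: [-3.01, 3.01], [-0.46, 2.08], [-1.47, 1.51], [0.13, 2.56], [-1, 4.14], [0.04, 2.09], [-2.66, 2.66]. Speed limits (rad/s): [2.57, 2.57, 3.14, 3.14, 3.14, 3.14, 3.14].

## Interface

Orientations are given as a unit quaternion [x, y, z, w].
In Python, from plant import r gives the robot as it stands. The module is installed in compiled form; this text tells all that it offers.
- The arm moves only by the shell command python3 -m jog 'ROWS' [FORCE]. ROWS is JSON, a list of rows, each an object with "translation": the shift along the tool's x, y, z in units of 40 mm (1.0 is 40 mm), a list of three; "twist": the turn about the tool's z in units of 6 degrees (1.0 is 6 degrees); "claw": the opening in per cent of the stroke, from 0 (shut) to 100 (fully open). A call has 1 to 20 rows; each row shifts and turns the commanded pose from where the row before left it, along the tool's axes as they then stand; what a row does not reach is not made up. A row lasts 1/12 s, in which the tool goes at most 41.7 mm and 7.16 degrees, less where a joint would pass 70% of its speed; a pose out of reach is approached as far as the arm can. A call is refused whole if a number of a shift passes 1 or a number of a turn 1, either way. A call with a gripper value outside its range is refused whole. The fingers move at their own pace and stop on an object; FORCE is the grip in N (left out, the last holds). Time passes only in rows, so rows that do not move let the fingers close. It gives the time, the measured TCP pose, the force and the opening at its end, in the units of the state.
- r.get_state(): the state, without advancing time (a new reading comes with each control period).
- r.snapshot(name): name is "scene" or "top"; returns a dict with "img" (400x640x3 uint8, red, green, blue), "fx", "fy", "cx", "cy" (pixels), "origin" and "rotation" of the camera in the world. Camera axes: x right, y up, looking along -z (the intrinsics and any distortion apply to the point x, -y, -z); pixel columns grow to the right and rows downward; lengths in m; the calibration is good to about 2 mm. A picture is of the moment at which its call begins. There is no depth.
- r.finish_job(): hands the job in, once; it reports no verdict.
Trained networks look in the newest picture that a camera, given by its name, has taken for a name from the list of things; names that differ only in an ending like _2 or _b are one class to them, and where a whole thing is asked for, a point or a joint stands for the part that bears it (a point fixed in the world has none). Each returns a list of dicts, best first, with "confidence" (0 to 1); they miss things now and then, are a little off and sometimes report something else, mostly with a low value. They report only what shows in the picture. A call takes as long as a camera call. They do not tell look-alikes from the thing itself.
- r.spot_in(label, camera): "rect" ([left, top, right, bottom] in pixels, round what is visible of it).
- r.spot_point(label, camera): "location" ([row, column] in pixels: a listed point, or the origin of a listed thing).
The state is a dict: "clock": time; "q": joint angles; "qd": joint speeds; "joint_torque": joint torques, N m; "tool_pos": TCP position; "eef_rot": TCP orientation; "contact_force": force on the tool from outside, world axes, zero at the start; "moment": the same for the moment, N m; "opening": opening from 0.0 (shut) to 1.0 (fully open).
Only numpy, scipy, OpenCV 4.12 (cv2) and the standard library are available. Lean on these libraries where they do the work, as an engineer would, in place of code of your own. Each camera call takes 0.05 s, during which the arm holds its last target. There are 200 camera calls.

## Working session

There is one attempt and no reset: what is moved stays moved. The work goes in short steps, Python scripts to look and compute and a shell command to move; the robot and the scene stay as the last step left them, time stands still between calls to the robot, and variables do not carry over. Pictures are saved under pics/ and viewed, about 12 in all and at most 16, crops included, and the job is handed in when it is done.

```bash
mkdir -p pics
cat > h.py <<'E'
import numpy as np,cv2
from plant import r
from scipy.spatial.transform import Rotation as R
def cam(s):
    o=np.array(s["origin"]);M=np.array(s["rotation"])
    if M.size==4: M=R.from_quat(M).as_matrix()
    return o,M.reshape(3,3)
def ray(s,row,col,z):
    o,M=cam(s)
    d=M@np.array([(col-s["cx"])/s["fx"],-(row-s["cy"])/s["fy"],-1])
    return o+d*(z-o[2])/d[2]
def proj(s,p):
    o,M=cam(s)
    c=M.T@(np.array(p)-o)
    return s["cx"]+s["fx"]*c[0]/-c[2], s["cy"]+s["fy"]*c[1]/c[2]
def save(s,n,crop=None,k=1):
    im=s["img"][:,:,::-1]
    if crop: a,b,c,d=crop; im=im[b:d,a:c]
    cv2.imwrite(f"pics/{n}.png",cv2.resize(im,None,fx=k,fy=k))
E
python3 - <<'E'
from h import *
np.set_printoptions(precision=4,suppress=True)
for c in("scene","top"):
    s=r.snapshot(c);save(s,c+"0",None,1.25)
    print(c,{k:v for k,v in s.items() if k!="img"})
    for n,z in dict(salt_shaker=0,white_lid_jar=0,black_lid_jar=0,tea_spoon=0,orange_pot=0,long_spoon=0,caddy=0,spoon_bed=.008,bail_grip=.042).items():
        for d in r.spot_point(n,c)[:3]: print(n,d["confidence"],np.round(d["location"]),ray(s,*d["location"],z)[:2])
print(r.get_state())
E
```

```text
scene {'fx': 471.43751338015, 'fy': 471.43751338015, 'cx': 328.0902506236729, 'cy': 197.6438401771792, 'origin': array([-0.0619,  0.6195,  0.6629]), 'rotation': array([-0.1929,  0.4344,  0.7992, -0.3679])}
salt_shaker 0.75 [239. 348.] [0.54   0.0288]
white_lid_jar 0.55 [213. 300.] [0.6894 0.0497]
black_lid_jar 0.96 [263. 378.] [0.4384 0.0364]
black_lid_jar 0.82 [175. 360.] [ 0.727  -0.1898]
black_lid_jar 0.29 [185. 290.] [ 0.81   -0.0132]
tea_spoon 0.64 [335. 265.] [0.4333 0.3287]
orange_pot 0.76 [288. 341.] [0.4342 0.1467]
long_spoon 0.55 [187. 295.] [ 0.7941 -0.0164]
caddy 0.62 [205. 427.] [ 0.5114 -0.2168]
caddy 0.43 [214. 303.] [0.6799 0.0469]
spoon_bed 0.74 [210. 413.] [ 0.5137 -0.1645]
bail_grip 0.67 [206. 394.] [ 0.5226 -0.1013]
top {'fx': 439.8600273915457, 'fy': 439.8600273915457, 'cx': 318.3786804981302, 'cy': 201.88884332125846, 'origin': array([0.3994, 0.0152, 1.1026]), 'rotation': array([-0.0711,  0.0707,  0.7148, -0.6921])}
salt_shaker 0.83 [234. 316.] [0.5422 0.0216]
white_lid_jar 0.97 [182. 304.] [0.6787 0.0471]
black_lid_jar 0.91 [164. 395.] [ 0.7176 -0.19  ]
black_lid_jar 0.73 [164. 430.] [ 0.7152 -0.2809]
tea_spoon 0.8 [281. 189.] [0.4342 0.339 ]
orange_pot 0.62 [275. 265.] [0.4438 0.1504]
long_spoon 0.68 [142. 324.] [ 0.7838 -0.0063]
caddy 0.69 [239. 412.] [ 0.5216 -0.2194]
bail_grip 0.72 [247. 367.] [ 0.5013 -0.1022]
{'clock': 1.0, 'q': array([ 1.1838,  0.6891, -0.1946,  1.5653,  0.1573,  0.9025, -0.2151]), 'qd': array([-0.0004,  0.0007,  0.0023, -0.0018, -0.001 , -0.0003, -0.0011]), 'joint_torque': array([ -0.0006, -52.7493,  -1.2669, -15.3744,  -0.0519,  -0.0007,
         0.    ]), 'tool_pos': array([ 0.2553, -0.5705,  0.2154]), 'eef_rot': array([ 0.9779,  0.2089, -0.    ,  0.    ]), 'contact_force': array([-0.0371,  1.0099, -0.9359]), 'moment': array([ 0.0386,  0.0518, -0.0451]), 'opening': 0.9980499125998455}
```

View pics/top0.png

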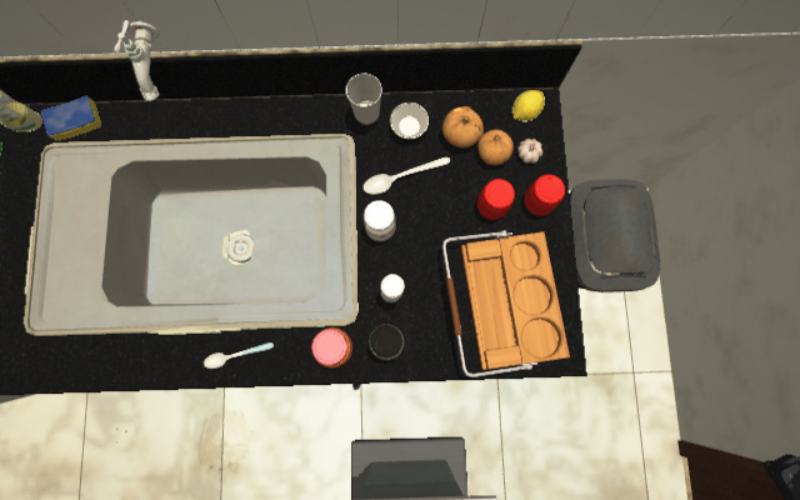

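View pics/scene0.png

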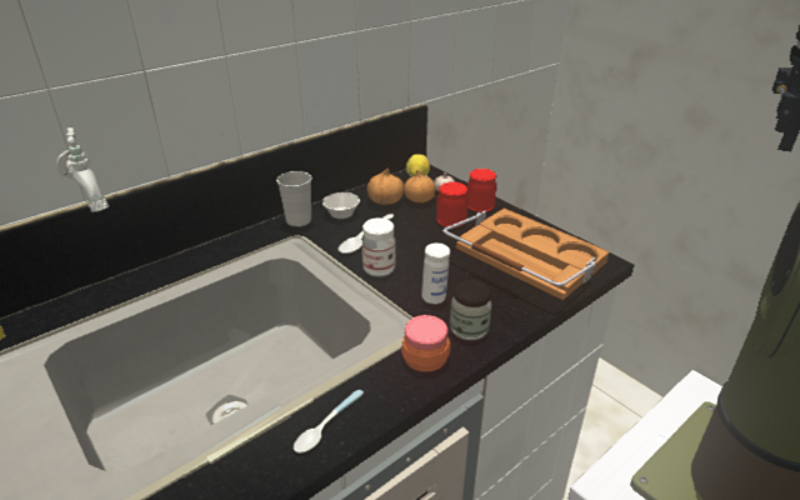

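The top picture shows the caddy at about (510,300) with its small well at the far end. The shaker is at (392,288), the black jar at (386,342), the white jar at (379,218), the teaspoon at (238,355), and two red decoys sit at (495,198) and (545,195). Next I'll measure more precisely with the lids and the caddy's edges.

Run:
```python
from h import *
np.set_printoptions(precision=4,suppress=True)
s=r.snapshot("top");save(s,"caddy1",(345,175,465,310),5)
g=s["img"].astype(int)
def blob(cx,cy,f,w=28):
    m=np.zeros(g.shape[:2],np.uint8);sub=g[cy-w:cy+w,cx-w:cx+w];m[cy-w:cy+w,cx-w:cx+w]=f(sub)
    n,l,st,c=cv2.connectedComponentsWithStats(m)
    k=1+np.argmax(st[1:,4]);return l==k,st[k]
for n,cx,cy,z in(("salt",314,231,.105),("white",303,172,.098)):
    m,st=blob(cx,cy,lambda a:(a.min(2)>190).astype(np.uint8));ys,xs=np.nonzero(m)
    print(n,st,ys.mean(),xs.mean(),ray(s,ys.mean(),xs.mean(),z))
for c,(cx,cy,w) in dict(top=(190,284,35),scene=(265,335,45)).items():
    s2=r.snapshot(c);g=s2["img"].astype(int)
    m,st=blob(cx,cy,lambda a:(a.max(2)>110).astype(np.uint8),w)
    p=np.argwhere(m);P=np.array([ray(s2,a,b,.006)[:2] for a,b in p])
    mu=P.mean(0);u=np.linalg.svd(P-mu,full_matrices=False)[2][0];t=(P-mu)@u
    if u[1]<0:u=-u;t=-t
    print(c,st,"spoon mid",mu+u*(t.max()+t.min())/2,"dir(bowl+y)",u,"len",np.ptp(t))
g=s["img"].astype(int)
# caddy wood outline
m,st=blob(410,240,lambda a:((a[...,0]>a[...,2]+50)&(a[...,0]>120)).astype(np.uint8),66);print(st)
c=max(cv2.findContours(m.astype(np.uint8),cv2.RETR_EXTERNAL,cv2.CHAIN_APPROX_NONE)[0],key=cv2.contourArea)
print(cv2.minAreaRect(c),cv2.approxPolyDP(c,4,True)[:,0].tolist())
```

```text
salt [305 220  18  17 244] 228.15983606557376 313.73770491803276 [0.5415 0.0251 0.105 ]
white [292 161  23  22 407] 171.46437346437347 302.7985257985258 [0.6784 0.047  0.098 ]
top [ 155  249   70   18 1090] spoon mid [0.4952 0.337 ] dir(bowl+y) [-0.0056  1.    ] len 0.1722245743887432
scene [ 220  290   80   49 1987] spoon mid [0.5076 0.3022] dir(bowl+y) [0.1035 0.9946] len 0.17591773770320118
[ 369  185   87  111 6753]
((412.02703857421875, 240.16217041015625), (103.57136535644531, 70.69156646728516), 80.53767395019531) [[434, 185], [369, 197], [387, 295], [455, 285]]
```

View pics/caddy1.png

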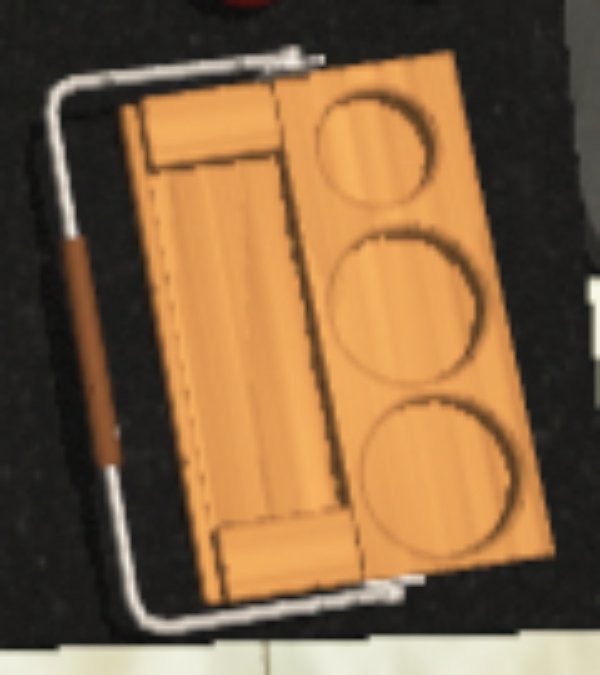

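```bash
cat > cad.py <<'E'
from h import *
from scipy.optimize import least_squares
def fit(s):
    px=np.array([(376,148),(407,306),(440,476),(455,52),(555,553),(122,105),(205,605)])/5+[345,175]
    L=np.array([(.083,-.038,.026),(.003,-.038,.026),(-.081,-.038,.026),(.125,-.084,.026),(-.125,-.084,.026),(.125,.084,.017),(-.125,.084,.017)])
    W=np.array([ray(s,b,a,z)[:2] for (a,b),z in zip(px,L[:,2])])
    f=lambda p:(np.c_[np.cos(p[2])*L[:,0]-np.sin(p[2])*L[:,1]+p[0],np.sin(p[2])*L[:,0]+np.cos(p[2])*L[:,1]+p[1]]-W).ravel()
    o=least_squares(f,[.52,-.2,0]);return o.x,f(o.x).reshape(-1,2)*1000
E
python3 - <<'E'
from cad import *
np.set_printoptions(precision=4,suppress=True)
s=r.snapshot("top");p,res=fit(s);print(p,"\n",res.round(1))
c,d=np.cos(p[2]),np.sin(p[2]);M=np.array([[c,-d],[d,c]])
for n,q in dict(small=(.083,-.038),mid=(.003,-.038),big=(-.081,-.038),bed=(0,.042),grip=(0,.125)).items(): print(n,M@q+p[:2])
def sp(s2,x0,x1,y0,y1):
    g=s2["img"][y0:y1,x0:x1].astype(int);m=(g.max(2)>110).astype(np.uint8)
    n,l,st,_=cv2.connectedComponentsWithStats(m);k=1+np.argmax(st[1:,4]);print(st[k]+[x0,y0,0,0,0])
    P=np.array([ray(s2,a+y0,b+x0,.006)[:2] for a,b in np.argwhere(l==k)])
    mu=P.mean(0);u=np.linalg.svd(P-mu,full_matrices=False)[2][0]
    if u[1]<0:u=-u
    t=(P-mu)@u;print("spoon mid",mu+u*(t.max()+t.min())/2,"dir",u,"len",np.ptp(t))
sp(s,158,222,270,300)
s2=r.snapshot("scene");sp(s2,230,295,308,365)
for z in (.08,.042): pass
# black lid: darkness vs speckle: use red-free approach, print scene/top lids by eye
print("black lid top",ray(s,342/1.25,386.5/1.25,.082),"scene lid",ray(s2,292/1.25,471/1.25,.082))
print("scene salt",ray(s2,249/1.25,437/1.25,.105),"white",ray(s2,227/1.25,379/1.25,.098))
save(s2,"objs1",(310,160,400,280),6);save(s,"objs1t",(285,150,335,295),4)
E
```

```text
[ 0.5171 -0.2135  0.1101] 
 [[ 0.4 -1. ]
 [ 0.3 -0.8]
 [-0.2 -0.7]
 [-0.6  1.4]
 [-0.6  0.8]
 [ 0.7  0.7]
 [ 0.1 -0.4]]
small [ 0.6037 -0.2422]
mid [ 0.5242 -0.251 ]
big [ 0.4407 -0.2602]
bed [ 0.5124 -0.1718]
grip [ 0.5033 -0.0893]
[163 274  56  21 342]
spoon mid [0.4298 0.3325] dir [-0.2342  0.9722] len 0.1388769238521903
[235 312  56  50 519]
spoon mid [0.4318 0.3322] dir [-0.2412  0.9705] len 0.1344294585066195
black lid top [0.4402 0.0388 0.082 ] scene lid [0.4404 0.0453 0.082 ]
scene salt [0.5428 0.0258 0.105 ] white [0.6729 0.05   0.098 ]
```

```bash
cat > go.py <<'E'
import sys
from h import *
# go.py x y z yaw(deg of tool x) n -> per-row units
st=r.get_state();M=R.from_quat(st["eef_rot"]).as_matrix();p=np.array(st["tool_pos"])
yaw=np.degrees(np.arctan2(M[1,0],M[0,0]))
print("pos",p.round(4),"yaw",yaw.round(2),"tilt",M[2,2].round(4),"q",np.round(st["q"],2),"F",np.round(st["contact_force"],1),"open",round(st["opening"],3),"t",st["clock"])
a=list(map(float,sys.argv[1:]))
while len(a)>=5:
    d=M.T@(np.array(a[:3])-p)/.04;tw=-((a[3]-yaw+180)%360-180)/6
    print("total units",d.round(2),"twist",round(tw,2),"| per row n=%d"%a[4],(d/a[4]).round(3)); p=np.array(a[:3]);a=a[5:]
E
python3 go.py .47 -.2 .215 103.7 14  .431 .3325 .16 103.7 18
```

```text
pos [ 0.2553 -0.5705  0.2154] yaw 24.11 tilt -1.0 q [ 1.18  0.69 -0.19  1.57  0.16  0.9  -0.22] F [ 0.   0.9 -0.4] open 0.999 t 1.25
total units [ 8.68 -6.26  0.01] twist -13.26 | per row n=14 [ 0.62  -0.447  0.001]
total units [  4.55 -12.55   1.37] twist -13.26 | per row n=18 [ 0.253 -0.697  0.076]
```

View pics/objs1.png

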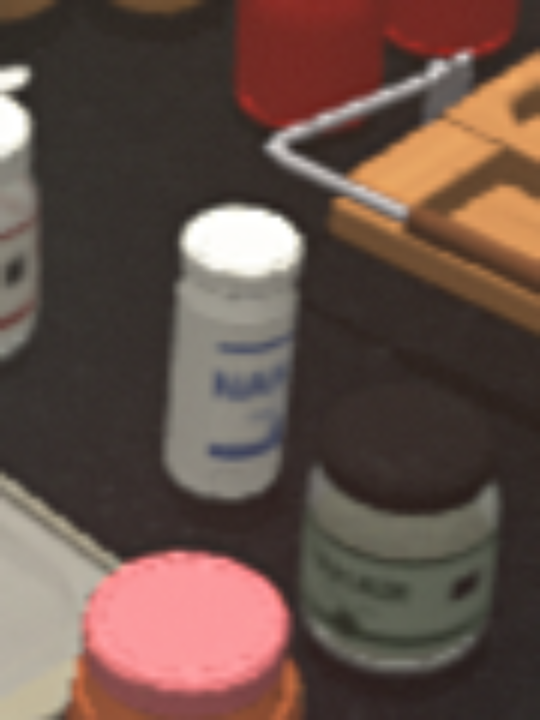

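The crop shows the black lid at about (409,432) and the shaker cap at (242,245), so both jars and the shaker stand freely.

```bash
python3 -m jog '[{"translation":[0.62,-0.447,0],"twist":0,"claw":100},{"translation":[0.62,-0.447,0],"twist":0,"claw":100},{"translation":[0.62,-0.447,0],"twist":0,"claw":100},{"translation":[0.62,-0.447,0],"twist":0,"claw":100},{"translation":[0.62,-0.447,0],"twist":0,"claw":100},{"translation":[0.62,-0.447,0],"twist":0,"claw":100},{"translation":[0.62,-0.447,0],"twist":0,"claw":100},{"translation":[0.62,-0.447,0],"twist":0,"claw":100},{"translation":[0.62,-0.447,0],"twist":0,"claw":100},{"translation":[0.62,-0.447,0],"twist":0,"claw":100},{"translation":[0.62,-0.447,0],"twist":0,"claw":100},{"translation":[0.62,-0.447,0],"twist":0,"claw":100},{"translation":[0.62,-0.447,0],"twist":0,"claw":100},{"translation":[0.62,-0.447,0],"twist":0,"claw":100}]' 20; python3 go.py .431 .3325 .16 103.7 18
```

```text
clock: 2.42
tool_pos: [0.4707, -0.1988, 0.2156]
eef_rot: [0.978, 0.209, 0.0, 0.0]
contact_force: [-0.2, -0.8, -0.8]
opening: 0.996
pos [ 0.4707 -0.1988  0.2156] yaw 24.11 tilt -1.0 q [ 0.41  0.54 -0.15  1.91  0.12  0.7  -0.97] F [-0.2 -0.8 -0.8] open 0.996 t 2.4167
total units [  4.52 -12.53   1.39] twist -13.27 | per row n=18 [ 0.251 -0.696  0.077]
```

```bash
python3 -m jog '[{"translation":[0.251,-0.696,0.077],"twist":0,"claw":60},{"translation":[0.251,-0.696,0.077],"twist":0,"claw":60},{"translation":[0.251,-0.696,0.077],"twist":0,"claw":60},{"translation":[0.251,-0.696,0.077],"twist":0,"claw":60},{"translation":[0.251,-0.696,0.077],"twist":0,"claw":60},{"translation":[0.251,-0.696,0.077],"twist":0,"claw":60},{"translation":[0.251,-0.696,0.077],"twist":0,"claw":60},{"translation":[0.251,-0.696,0.077],"twist":0,"claw":60},{"translation":[0.251,-0.696,0.077],"twist":0,"claw":60},{"translation":[0.251,-0.696,0.077],"twist":0,"claw":60},{"translation":[0.251,-0.696,0.077],"twist":0,"claw":60},{"translation":[0.251,-0.696,0.077],"twist":0,"claw":60},{"translation":[0.251,-0.696,0.077],"twist":0,"claw":60},{"translation":[0.251,-0.696,0.077],"twist":0,"claw":60},{"translation":[0.251,-0.696,0.077],"twist":0,"claw":60},{"translation":[0.251,-0.696,0.077],"twist":0,"claw":60},{"translation":[0.251,-0.696,0.077],"twist":0,"claw":60},{"translation":[0.251,-0.696,0.077],"twist":0,"claw":60}]' 
python3 -m jog '[{"translation":[0,0,0],"twist":-0.95,"claw":60},{"translation":[0,0,0],"twist":-0.95,"claw":60},{"translation":[0,0,0],"twist":-0.95,"claw":60},{"translation":[0,0,0],"twist":-0.95,"claw":60},{"translation":[0,0,0],"twist":-0.95,"claw":60},{"translation":[0,0,0],"twist":-0.95,"claw":60},{"translation":[0,0,0],"twist":-0.95,"claw":60},{"translation":[0,0,0],"twist":-0.95,"claw":60},{"translation":[0,0,0],"twist":-0.95,"claw":60},{"translation":[0,0,0],"twist":-0.95,"claw":60},{"translation":[0,0,0],"twist":-0.95,"claw":60},{"translation":[0,0,0],"twist":-0.95,"claw":60},{"translation":[0,0,0],"twist":-0.95,"claw":60},{"translation":[0,0,0],"twist":-0.95,"claw":60}]'; python3 go.py .431 .3325 .004 103.7 10
```

```text
clock: 3.92
tool_pos: [0.43, 0.3327, 0.1599]
eef_rot: [0.978, 0.209, 0.0, -0.0]
contact_force: [0.6, -0.1, 0.0]
opening: 0.598
clock: 5.08
tool_pos: [0.4305, 0.3311, 0.1601]
eef_rot: [0.614, 0.789, 0.0, 0.0]
contact_force: [0.1, -1.2, 0.3]
opening: 0.597
pos [0.4305 0.3311 0.1601] yaw 104.18 tilt -1.0 q [-0.47  0.69 -0.44  1.86  0.44  0.69 -0.93] F [ 0.1 -1.2  0.3] open 0.597 t 5.0833
total units [0.03 0.02 3.9 ] twist 0.08 | per row n=10 [0.003 0.002 0.39 ]
```

```bash
python3 -m jog '[{"translation":[0,0,0.5],"twist":0,"claw":34},{"translation":[0,0,0.5],"twist":0,"claw":34},{"translation":[0,0,0.5],"twist":0,"claw":34},{"translation":[0,0,0.5],"twist":0,"claw":34},{"translation":[0,0,0.5],"twist":0,"claw":34},{"translation":[0,0,0.4],"twist":0,"claw":34},{"translation":[0,0,0],"twist":0,"claw":34},{"translation":[0,0,0],"twist":0,"claw":34}]'
python3 - <<'E'
from h import *
s=r.snapshot("scene");save(s,"sp1",(200,270,320,380),5)
E
```

```text
clock: 5.75
tool_pos: [0.43, 0.3309, 0.0436]
eef_rot: [0.616, 0.788, -0.001, 0.0]
contact_force: [0.2, -1.6, 0.3]
opening: 0.34
```

View pics/sp1.png

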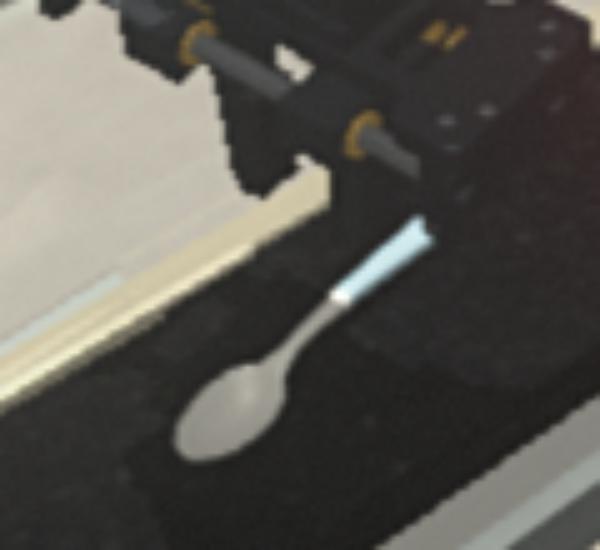

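The crop shows the fingers above the spoon's middle with the sink rim just clear of the near finger. I'll go down now.

```bash
python3 -m jog '[{"translation":[0,0,0.3],"twist":0,"claw":34},{"translation":[0,0,0.3],"twist":0,"claw":34},{"translation":[0,0,0.2],"twist":0,"claw":34},{"translation":[0,0,0.2],"twist":0,"claw":34},{"translation":[0,0,0],"twist":0,"claw":34},{"translation":[0,0,0],"twist":0,"claw":34}]';python3 -m jog '[{"translation":[0,0,0],"twist":0,"claw":0},{"translation":[0,0,0],"twist":0,"claw":0},{"translation":[0,0,0],"twist":0,"claw":0},{"translation":[0,0,0],"twist":0,"claw":0},{"translation":[0,0,0],"twist":0,"claw":0},{"translation":[0,0,0],"twist":0,"claw":0}]' 25
```

```text
clock: 6.3
tool_pos: [0.4303, 0.3311, 0.0041]
eef_rot: [0.616, 0.788, 0.0, 0.0]
contact_force: [0.0, -0.3, 0.6]
opening: 0.338
clock: 6.8
tool_pos: [0.4303, 0.3311, 0.0041]
eef_rot: [0.616, 0.788, 0.0, 0.0]
contact_force: [-0.0, -0.1, 0.0]
opening: 0.005
```

```bash
python3 -m jog '[{"translation":[0,0,-0.5],"twist":0,"claw":0},{"translation":[0,0,-0.5],"twist":0,"claw":0},{"translation":[0,0,-0.5],"twist":0,"claw":0},{"translation":[0,0,-0.5],"twist":0,"claw":0},{"translation":[0,0,0],"twist":0,"claw":0}]'
python3 - <<'E'
from h import *
s=r.snapshot("scene");save(s,"sp2",(200,250,320,370),5)
print(proj(s,r.get_state()["tool_pos"]))
E
```

```text
clock: 7.22
tool_pos: [0.4318, 0.3326, 0.0871]
eef_rot: [0.616, 0.787, 0.003, 0.0]
contact_force: [0.6, 0.5, 0.6]
opening: 0.007
(np.float64(260.68076822986353), np.float64(302.2852463343876))
```

View pics/sp2.png

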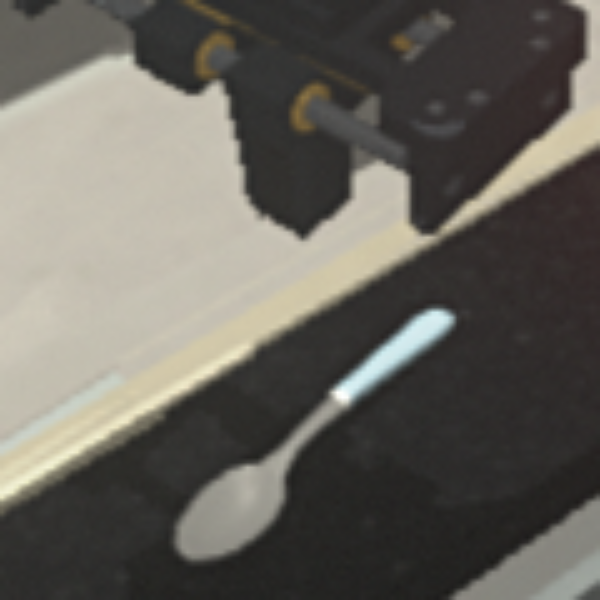

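The spoon lies undisturbed at crop (315,435) and the fingers shut above it. I'll test the real tip height by going down gently until I feel contact.

```bash
python3 -m jog '[{"translation":[0,0,0.5],"twist":0,"claw":34},{"translation":[0,0,0.5],"twist":0,"claw":34},{"translation":[0,0,0.5],"twist":0,"claw":34},{"translation":[0,0,0.5],"twist":0,"claw":34},{"translation":[0,0,0],"twist":0,"claw":34},{"translation":[0,0,0],"twist":0,"claw":34}]'
for i in 1 2 3; do python3 -m jog '[{"translation":[0,0,0.05],"twist":0,"claw":34},{"translation":[0,0,0],"twist":0,"claw":34},{"translation":[0,0,0],"twist":0,"claw":34}]'; done
python3 - <<'E'
from h import *
s=r.snapshot("scene");t=np.array(r.get_state()["tool_pos"]);print(t,proj(s,t),proj(s,[.431,.3325,.005]));save(s,"sp3",(210,280,310,370),6)
E
```

```text
clock: 7.77
tool_pos: [0.4291, 0.3301, 0.0026]
eef_rot: [0.616, 0.788, -0.002, -0.0]
contact_force: [-0.2, 1.1, 0.0]
opening: 0.34
clock: 8.02
tool_pos: [0.4307, 0.3314, 0.0028]
eef_rot: [0.616, 0.787, 0.001, 0.0]
contact_force: [-0.4, 0.1, -0.0]
opening: 0.343
clock: 8.27
tool_pos: [0.4304, 0.3311, 0.0002]
eef_rot: [0.616, 0.788, 0.0, 0.0]
contact_force: [-0.3, 0.6, -0.1]
opening: 0.34
clock: 8.52
tool_pos: [0.4302, 0.331, -0.0021]
eef_rot: [0.616, 0.788, -0.0, 0.0]
contact_force: [0.3, -0.6, -0.4]
opening: 0.343
[ 0.43018588  0.33100618 -0.00211629] (np.float64(264.79061407797224), np.float64(337.84522368309524)) (np.float64(263.5689422922749), np.float64(335.2772395219403))
```

View pics/sp3.png

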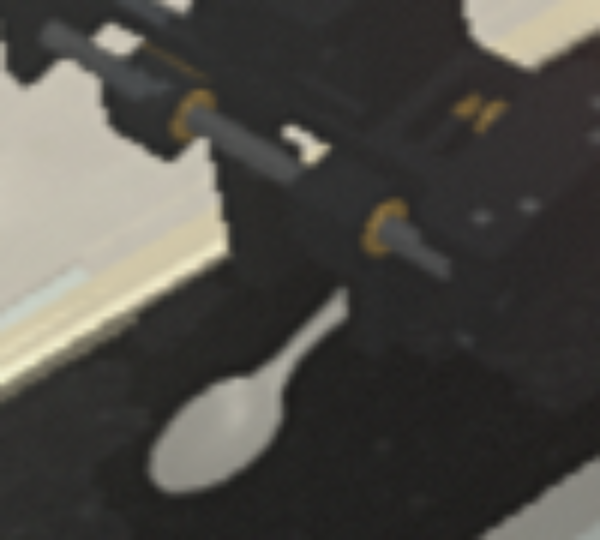

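The fingers straddle the neck around crop (320,320), and at z = -2 mm there is still no contact, so the measured height has an offset.

```bash
for i in 1 2 3; do python3 -m jog '[{"translation":[0,0,0.05],"twist":0,"claw":34},{"translation":[0,0,0],"twist":0,"claw":34},{"translation":[0,0,0],"twist":0,"claw":34}]' | egrep "pos|force"; done
```

```text
tool_pos: [0.4301, 0.331, -0.0042]
contact_force: [-0.8, -0.2, 0.4]
tool_pos: [0.4302, 0.331, -0.0062]
contact_force: [-0.6, -0.6, 0.0]
tool_pos: [0.4302, 0.331, -0.0082]
contact_force: [-0.2, 0.2, -0.6]
```

```bash
for i in 1 2; do python3 -m jog '[{"translation":[0,0,0.05],"twist":0,"claw":34},{"translation":[0,0,0],"twist":0,"claw":34},{"translation":[0,0,0],"twist":0,"claw":34}]' | egrep "pos|force"; done;  python3 -m jog '[{"translation":[0,0,0],"twist":0,"claw":0},{"translation":[0,0,0],"twist":0,"claw":0},{"translation":[0,0,0],"twist":0,"claw":0},{"translation":[0,0,0],"twist":0,"claw":0},{"translation":[0,0,0],"twist":0,"claw":0},{"translation":[0,0,0],"twist":0,"claw":0}]' 25
```

```text
tool_pos: [0.4302, 0.331, -0.0102]
contact_force: [-0.3, 0.3, -0.1]
tool_pos: [0.4302, 0.331, -0.0122]
contact_force: [-0.3, -0.1, -0.1]
clock: 10.32
tool_pos: [0.4304, 0.3314, -0.0106]
eef_rot: [0.616, 0.788, 0.001, 0.0]
contact_force: [-1.0, -1.2, 13.7]
opening: 0.004
```

Run:
```python
from h import *
s=r.snapshot("scene");save(s,"sp4",(210,280,310,370),6)
```

```text
(no output)
```

View pics/sp4.png

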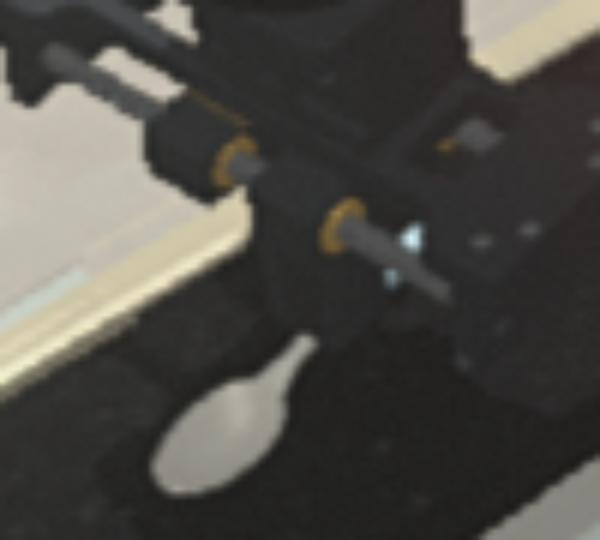

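The shut fingers now sit on top of the spoon neck at crop (310,340). I'll open and go lower, to worktop contact.

```bash
python3 -m jog '[{"translation":[0,0,-0.3],"twist":0,"claw":34},{"translation":[0,0,0],"twist":0,"claw":34},{"translation":[0,0,0],"twist":0,"claw":34},{"translation":[0,0,0.3],"twist":0,"claw":34},{"translation":[0,0,0],"twist":0,"claw":34},{"translation":[0,0,0],"twist":0,"claw":34}]'|egrep "pos|force"; for i in 1 2 3 4; do python3 -m jog '[{"translation":[0,0,0.05],"twist":0,"claw":34},{"translation":[0,0,0],"twist":0,"claw":34},{"translation":[0,0,0],"twist":0,"claw":34}]' | egrep "pos|force"; done
```

```text
tool_pos: [0.4297, 0.3305, -0.0129]
contact_force: [-0.5, -0.5, -0.5]
tool_pos: [0.4303, 0.331, -0.014]
contact_force: [0.0, -0.5, 0.9]
tool_pos: [0.4302, 0.331, -0.0161]
contact_force: [-0.7, 0.6, 1.3]
tool_pos: [0.4302, 0.331, -0.0182]
contact_force: [-0.3, 0.7, -0.8]
tool_pos: [0.4302, 0.331, -0.0202]
contact_force: [-0.1, 0.3, 0.0]
```

```bash
for i in 1 2 3; do python3 -m jog '[{"translation":[0,0,0.05],"twist":0,"claw":34},{"translation":[0,0,0],"twist":0,"claw":34},{"translation":[0,0,0],"twist":0,"claw":34}]' | egrep "pos|force"; done;python3 - <<'E'
from h import *
s=r.snapshot("scene");print(r.get_state()["tool_pos"]);save(s,"sp5",(210,260,330,360),6)
E
```

```text
tool_pos: [0.4302, 0.331, -0.0222]
contact_force: [0.2, -0.6, 0.2]
tool_pos: [0.4304, 0.3311, -0.0228]
contact_force: [-1.8, -1.6, 12.7]
tool_pos: [0.4304, 0.3311, -0.0229]
contact_force: [-3.4, -2.7, 31.9]
[ 0.43039444  0.33110541 -0.02288846]
```

View pics/sp5.png

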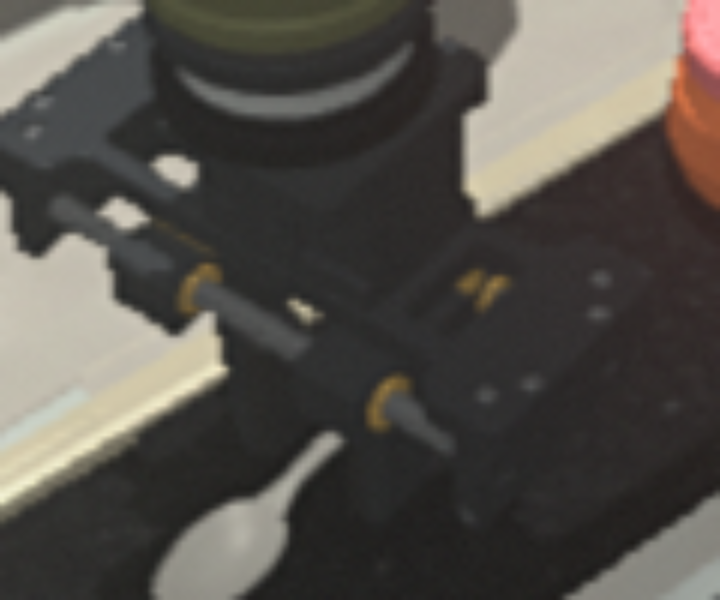

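The spoon neck lies between the fingers at crop (320,440). They touch the worktop at a reading of -22.6 mm, so readings are about 22 mm low. I'll back off 1–2 mm and close.

```bash
python3 -m jog '[{"translation":[0,0,-0.12],"twist":0,"claw":34},{"translation":[0,0,0],"twist":0,"claw":34},{"translation":[0,0,0],"twist":0,"claw":0},{"translation":[0,0,0],"twist":0,"claw":0},{"translation":[0,0,0],"twist":0,"claw":0},{"translation":[0,0,0],"twist":0,"claw":0},{"translation":[0,0,0],"twist":0,"claw":0},{"translation":[0,0,0],"twist":0,"claw":0}]' 25
```

```text
clock: 13.33
tool_pos: [0.4303, 0.331, -0.0215]
eef_rot: [0.616, 0.788, -0.0, 0.0]
contact_force: [0.8, 0.8, 0.8]
opening: 0.219
```

Something 19 mm wide is held, which matches the neck width. Lifting and turning.

```bash
python3 -m jog '[{"translation":[0,0,-0.3],"twist":0,"claw":0},{"translation":[0,0,-0.6],"twist":0,"claw":0},{"translation":[0,0,-0.6],"twist":0,"claw":0},{"translation":[0,0,-0.6],"twist":0,"claw":0},{"translation":[0,0,-0.6],"twist":0,"claw":0},{"translation":[0,0,-0.6],"twist":0,"claw":0},{"translation":[0,0,-0.6],"twist":0,"claw":0},{"translation":[0,0,-0.3],"twist":0,"claw":0},{"translation":[0,0,0],"twist":0,"claw":0}]'; python3 go.py .5124 -.1718 .15 6.3 17
python3 - <<'E'
from h import *
s=r.snapshot("scene");save(s,"sp6",(190,180,340,330),5)
E
```

```text
clock: 14.08
tool_pos: [0.4313, 0.3321, 0.149]
eef_rot: [0.616, 0.787, 0.002, 0.0]
contact_force: [0.2, -0.3, -0.7]
opening: 0.218
pos [0.4313 0.3321 0.149 ] yaw 103.89 tilt -1.0 q [-0.48  0.7  -0.44  1.87  0.47  0.66 -0.95] F [ 0.2 -0.3 -0.7] open 0.218 t 14.0833
total units [-12.72  -1.05  -0.06] twist 16.26 | per row n=17 [-0.748 -0.062 -0.003]
```

View pics/sp6.png

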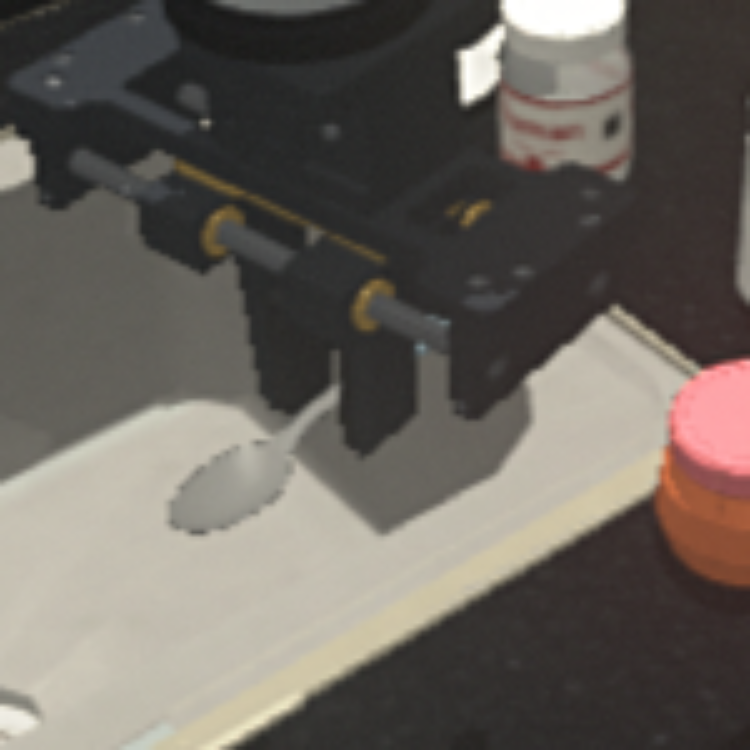

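The spoon is held level by its neck, with the fingertips around crop (328,435).

```bash
python3 - <<'E'
from h import *
s=r.snapshot("scene");t=np.array(r.get_state()["tool_pos"])
for dz in(0,.01,.0225):print(dz,proj(s,t+[0,0,dz]))
print("seen 255.6 267; ray at z=.1715",ray(s,267,255.6,.1715),t)
E
python3 -m jog '[{"translation":[-0.748,-0.062,0],"twist":0,"claw":0},{"translation":[-0.748,-0.062,0],"twist":0,"claw":0},{"translation":[-0.748,-0.062,0],"twist":0,"claw":0},{"translation":[-0.748,-0.062,0],"twist":0,"claw":0},{"translation":[-0.748,-0.062,0],"twist":0,"claw":0},{"translation":[-0.748,-0.062,0],"twist":0,"claw":0},{"translation":[-0.748,-0.062,0],"twist":0,"claw":0},{"translation":[-0.748,-0.062,0],"twist":0,"claw":0},{"translation":[-0.748,-0.062,0],"twist":0,"claw":0},{"translation":[-0.748,-0.062,0],"twist":0,"claw":0},{"translation":[-0.748,-0.062,0],"twist":0,"claw":0},{"translation":[-0.748,-0.062,0],"twist":0,"claw":0},{"translation":[-0.748,-0.062,0],"twist":0,"claw":0},{"translation":[-0.748,-0.062,0],"twist":0,"claw":0},{"translation":[-0.748,-0.062,0],"twist":0,"claw":0},{"translation":[-0.748,-0.062,0],"twist":0,"claw":0},{"translation":[-0.748,-0.062,0],"twist":0,"claw":0}]'
python3 -m jog '[{"translation":[0,0,0],"twist":0.9,"claw":0},{"translation":[0,0,0],"twist":0.9,"claw":0},{"translation":[0,0,0],"twist":0.9,"claw":0},{"translation":[0,0,0],"twist":0.9,"claw":0},{"translation":[0,0,0],"twist":0.9,"claw":0},{"translation":[0,0,0],"twist":0.9,"claw":0},{"translation":[0,0,0],"twist":0.9,"claw":0},{"translation":[0,0,0],"twist":0.9,"claw":0},{"translation":[0,0,0],"twist":0.9,"claw":0},{"translation":[0,0,0],"twist":0.9,"claw":0},{"translation":[0,0,0],"twist":0.9,"claw":0},{"translation":[0,0,0],"twist":0.9,"claw":0},{"translation":[0,0,0],"twist":0.9,"claw":0},{"translation":[0,0,0],"twist":0.9,"claw":0},{"translation":[0,0,0],"twist":0.9,"claw":0},{"translation":[0,0,0],"twist":0.9,"claw":0},{"translation":[0,0,0],"twist":0.9,"claw":0},{"translation":[0,0,0],"twist":0.9,"claw":0},{"translation":[0,0,0],"twist":0,"claw":0}]'
python3 go.py .5124 -.1718 -.0115 6.3 10
```

```text
0 (np.float64(259.2026958070606), np.float64(275.07489675930515))
0.01 (np.float64(258.76795584426964), np.float64(270.3604414303112))
0.0225 (np.float64(258.2154655848062), np.float64(264.3690652724282))
seen 255.6 267; ray at z=.1715 [0.42496188 0.33871632 0.1715    ] [0.43010771 0.3306484  0.14634285]
clock: 15.6
tool_pos: [0.5104, -0.1741, 0.1449]
eef_rot: [0.616, 0.788, -0.001, -0.002]
contact_force: [0.2, 0.2, -0.7]
opening: 0.22
clock: 17.18
tool_pos: [0.5104, -0.1726, 0.1451]
eef_rot: [0.998, 0.057, -0.002, 0.0]
contact_force: [0.1, -0.1, -0.2]
opening: 0.216
pos [ 0.5104 -0.1726  0.1451] yaw 6.59 tilt -1.0 q [ 0.27  0.68 -0.06  1.9   0.07  0.57 -1.28] F [ 0.1 -0.1 -0.2] open 0.216 t 17.1833
total units [ 0.07 -0.01  3.92] twist 0.05 | per row n=10 [ 0.007 -0.001  0.392]
```

```bash
python3 -m jog '[{"translation":[0,0,0.5],"twist":0,"claw":0},{"translation":[0,0,0.5],"twist":0,"claw":0},{"translation":[0,0,0.5],"twist":0,"claw":0},{"translation":[0,0,0.5],"twist":0,"claw":0},{"translation":[0,0,0.5],"twist":0,"claw":0},{"translation":[0,0,0.3],"twist":0,"claw":0},{"translation":[0,0,0.2],"twist":0,"claw":0},{"translation":[0,0,0],"twist":0,"claw":0},{"translation":[0,0,0],"twist":0,"claw":0}]'
python3 - <<'E'
from h import *
a=r.snapshot("scene");b=r.snapshot("top");print(r.get_state()["tool_pos"])
A=cv2.resize(a["img"][120:260,340:480],None,fx=4,fy=4);B=cv2.resize(b["img"][175:315,350:410],None,fx=4,fy=4)
cv2.imwrite("pics/bed1.png",np.hstack([A,B])[:,:,::-1])
E
```

```text
clock: 17.93
tool_pos: [0.5115, -0.1728, 0.0267]
eef_rot: [0.998, 0.059, -0.0, -0.0]
contact_force: [0.5, -0.7, -0.6]
opening: 0.217
[ 0.51222064 -0.17305684  0.02759029]
```

View pics/bed1.png

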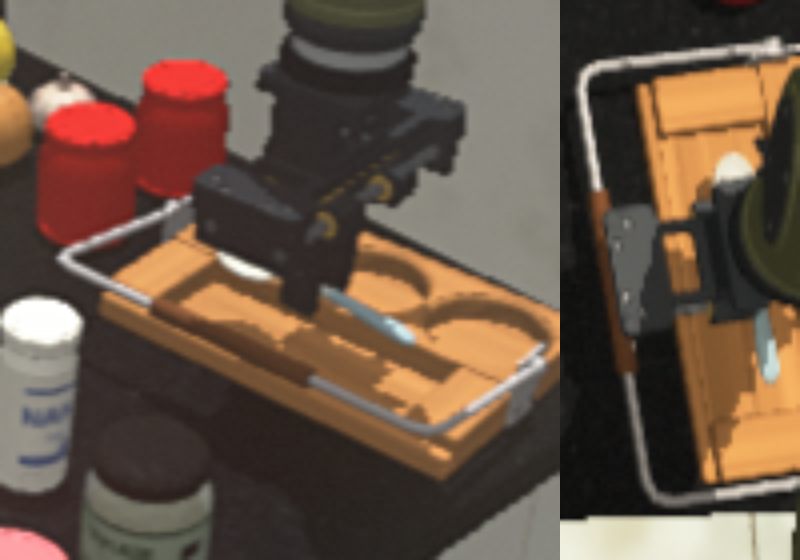

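The spoon is held lengthwise over the bed. In the top panel the bowl tip is at (735,155) and the handle end at (770,380), so I'll check that against the bed's middle.

```bash
python3 - <<'E'
from h import *
s=r.snapshot("top")
a=ray(s,213.5,393.7,.057);b=ray(s,270.3,402.5,.057);m=(a+b)/2;d=a-b
print(a,b,m,np.linalg.norm(d),np.degrees(np.arctan2(d[1],d[0])))
c,q=np.cos(.11),np.sin(.11);e=m[:2]-[.5171,-.2135];print("in caddy",c*e[0]+q*e[1],-q*e[0]+c*e[1])
E
python3 go.py .5124 -.1718 -.0115 6.3 10
```

```text
[ 0.57774639 -0.16824908  0.057     ] [ 0.44181862 -0.1799769   0.057     ] [ 0.5097825  -0.17411299  0.057     ] 0.1364327714951131 4.9312584465380205
in caddy -0.0029494303087021076 0.039952262601564446
pos [ 0.5123 -0.1731  0.0277] yaw 6.72 tilt -1.0 q [ 0.26  0.88 -0.04  1.95  0.09  0.31 -1.3 ] F [-0.2 -0.2 -0.1] open 0.222 t 18.0833
total units [ 0.   -0.03  0.98] twist 0.07 | per row n=10 [ 0.    -0.003  0.098]
```

```bash
python3 -m jog '[{"translation":[0,-0.04,0.2],"twist":0,"claw":0},{"translation":[0,0,0.2],"twist":0,"claw":0},{"translation":[0,0,0.2],"twist":0,"claw":0},{"translation":[0,0,0.2],"twist":0,"claw":0},{"translation":[0,0,0.1],"twist":0,"claw":0},{"translation":[0,0,0],"twist":0,"claw":0},{"translation":[0,0,0],"twist":0,"claw":0}]'
```

```text
clock: 18.67
tool_pos: [0.5111, -0.1712, -0.0097]
eef_rot: [0.998, 0.059, -0.0, -0.0]
contact_force: [0.6, 0.1, -0.1]
opening: 0.22
```

```bash
python3 -m jog '[{"translation":[0,0,0.06],"twist":0,"claw":0},{"translation":[0,0,0],"twist":0,"claw":0},{"translation":[0,0,0],"twist":0,"claw":0}]'|egrep "pos|force";python3 -m jog '[{"translation":[0,0,0],"twist":0,"claw":24},{"translation":[0,0,0],"twist":0,"claw":27},{"translation":[0,0,0],"twist":0,"claw":28},{"translation":[0,0,0],"twist":0,"claw":28},{"translation":[0,0,0],"twist":0,"claw":28}]'; python3 -m jog '[{"translation":[0,0,-0.2],"twist":0,"claw":28},{"translation":[0,0,-0.3],"twist":0,"claw":28},{"translation":[0,0,-0.6],"twist":0,"claw":30},{"translation":[0,0,-0.8],"twist":0,"claw":100},{"translation":[0,0,-0.8],"twist":0,"claw":100},{"translation":[0,0,-0.8],"twist":0,"claw":100},{"translation":[0,0,-0.8],"twist":0,"claw":100},{"translation":[0,0,0],"twist":0,"claw":100}]'
python3 - <<'E'
from h import *
s=r.snapshot("scene");print(ray(s,160+432/6,310+409/6,.082),"black lid scene")
E
python3 go.py .4402 .0405 .15 6.3 10
```

```text
tool_pos: [0.5115, -0.1713, -0.0115]
contact_force: [0.4, -0.0, -0.2]
clock: 19.33
tool_pos: [0.5115, -0.1713, -0.0115]
eef_rot: [0.998, 0.059, 0.0, 0.0]
contact_force: [-0.1, -0.2, -0.2]
opening: 0.284
clock: 20.0
tool_pos: [0.5151, -0.1724, 0.1672]
eef_rot: [0.998, 0.058, 0.006, 0.002]
contact_force: [-0.4, -0.1, -0.7]
opening: 0.652
[0.44231711 0.03939935 0.082     ] black lid scene
pos [ 0.5137 -0.172   0.1646] yaw 6.69 tilt -1.0 q [ 0.28  0.65 -0.06  1.88  0.07  0.61 -1.28] F [ 0.7 -0.2 -1. ] open 0.703 t 20.05
total units [-1.21 -5.49  0.34] twist 0.06 | per row n=10 [-0.121 -0.549  0.034]
```

Released. Next is the black jar, held with its reading about 22 mm low: true tip 43 mm means a reading of 0.021.

```bash
python3 -m jog '[{"translation":[-0.12,-0.545,0.034],"twist":0,"claw":100},{"translation":[-0.12,-0.545,0.034],"twist":0,"claw":100},{"translation":[-0.12,-0.545,0.034],"twist":0,"claw":100},{"translation":[-0.12,-0.545,0.034],"twist":0,"claw":100},{"translation":[-0.12,-0.545,0.034],"twist":0,"claw":100},{"translation":[-0.12,-0.545,0.034],"twist":0,"claw":100},{"translation":[-0.12,-0.545,0.034],"twist":0,"claw":100},{"translation":[-0.12,-0.545,0.034],"twist":0,"claw":100},{"translation":[-0.12,-0.545,0.034],"twist":0,"claw":100},{"translation":[-0.12,-0.545,0.034],"twist":0,"claw":100},{"translation":[0,0,0],"twist":0,"claw":100},{"translation":[0,0,0],"twist":0,"claw":100}]'; python3 go.py .4412 .039 .08 6.3 10
python3 - <<'E'
from h import *
a=r.snapshot("scene");b=r.snapshot("top")
B=cv2.resize(b["img"][190:310,355:460],None,fx=4,fy=4);A=cv2.resize(a["img"][190:310,320:415],None,fx=4,fy=4)
cv2.imwrite("pics/bj1.png",np.hstack([A,B])[:,:,::-1])
E
```

```text
clock: 21.05
tool_pos: [0.4374, 0.0406, 0.1466]
eef_rot: [0.998, 0.06, -0.001, -0.0]
contact_force: [0.7, -0.3, 0.5]
opening: 0.998
pos [0.4374 0.0406 0.1466] yaw 6.88 tilt -1.0 q [-0.2   0.58 -0.    2.18  0.    0.38 -1.65] F [ 0.7 -0.3  0.5] open 0.998 t 21.05
total units [0.09 0.05 1.66] twist 0.1 | per row n=10 [0.009 0.005 0.166]
```

View pics/bj1.png

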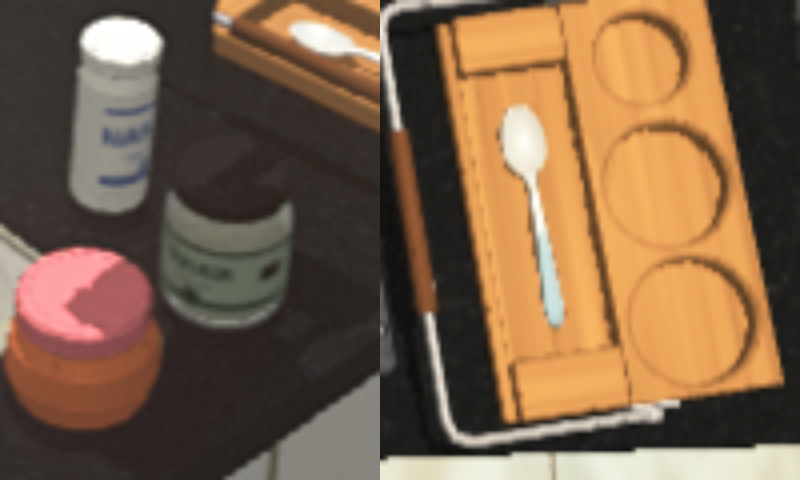

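The teaspoon lies flat in the bed (right panel, (520,140) to (555,320)). The black jar and the pot stand with clearance between them. That is 12 pictures viewed.

```bash
python3 -m jog '[{"translation":[0.09,0.04,0.3],"twist":0,"claw":100},{"translation":[0,0,0.5],"twist":0,"claw":100},{"translation":[0,0,0.5],"twist":0,"claw":100},{"translation":[0,0,0.4],"twist":0,"claw":100},{"translation":[0,0,0],"twist":0,"claw":100}]'; python3 -m jog '[{"translation":[0,0,0.4],"twist":0,"claw":100},{"translation":[0,0,0.4],"twist":0,"claw":100},{"translation":[0,0,0.4],"twist":0,"claw":100},{"translation":[0,0,0.2],"twist":0,"claw":100},{"translation":[0,0,0],"twist":0,"claw":100},{"translation":[0,0,0],"twist":0,"claw":100}]'
```

```text
clock: 21.57
tool_pos: [0.4409, 0.0369, 0.0766]
eef_rot: [0.998, 0.057, -0.002, 0.001]
contact_force: [-0.2, -0.4, -0.6]
opening: 0.999
clock: 22.07
tool_pos: [0.4422, 0.0379, 0.0232]
eef_rot: [0.998, 0.058, 0.0, 0.0]
contact_force: [-0.8, 0.0, 0.4]
opening: 1.0
```

```bash
python3 -m jog '[{"translation":[0,0,0],"twist":0,"claw":0},{"translation":[0,0,0],"twist":0,"claw":0},{"translation":[0,0,0],"twist":0,"claw":0},{"translation":[0,0,0],"twist":0,"claw":0},{"translation":[0,0,0],"twist":0,"claw":0},{"translation":[0,0,0],"twist":0,"claw":0}]' 30; python3 -m jog '[{"translation":[0,0,-0.2],"twist":0,"claw":0},{"translation":[0,0,-0.5],"twist":0,"claw":0},{"translation":[0,0,-0.6],"twist":0,"claw":0},{"translation":[0,0,-0.6],"twist":0,"claw":0},{"translation":[0,0,-0.4],"twist":0,"claw":0},{"translation":[0,0,-0.2],"twist":0,"claw":0},{"translation":[0,0,0],"twist":0,"claw":0}]'; python3 go.py .4407 -.2602 .122 6.3 14
```

```text
clock: 22.57
tool_pos: [0.4424, 0.0388, 0.0233]
eef_rot: [0.998, 0.059, 0.001, -0.0]
contact_force: [-0.9, 0.1, 6.0]
opening: 0.727
clock: 23.15
tool_pos: [0.4427, 0.0385, 0.1243]
eef_rot: [0.998, 0.058, 0.001, -0.0]
contact_force: [0.2, 1.0, -2.3]
opening: 0.73
pos [0.4427 0.0385 0.1243] yaw 6.69 tilt -1.0 q [-0.19  0.63 -0.    2.19  0.01  0.32 -1.65] F [ 0.2  1.  -2.3] open 0.73 t 23.15
total units [-0.92  7.41  0.05] twist 0.07 | per row n=14 [-0.066  0.529  0.004]
```

```bash
python3 -m jog '[{"translation":[-0.066,0.529,0],"twist":0,"claw":0},{"translation":[-0.066,0.529,0],"twist":0,"claw":0},{"translation":[-0.066,0.529,0],"twist":0,"claw":0},{"translation":[-0.066,0.529,0],"twist":0,"claw":0},{"translation":[-0.066,0.529,0],"twist":0,"claw":0},{"translation":[-0.066,0.529,0],"twist":0,"claw":0},{"translation":[-0.066,0.529,0],"twist":0,"claw":0},{"translation":[-0.066,0.529,0],"twist":0,"claw":0},{"translation":[-0.066,0.529,0],"twist":0,"claw":0},{"translation":[-0.066,0.529,0],"twist":0,"claw":0},{"translation":[-0.066,0.529,0],"twist":0,"claw":0},{"translation":[-0.066,0.529,0],"twist":0,"claw":0},{"translation":[-0.066,0.529,0],"twist":0,"claw":0},{"translation":[-0.066,0.529,0],"twist":0,"claw":0},{"translation":[0,0,0],"twist":0,"claw":0},{"translation":[0,0,0],"twist":0,"claw":0},{"translation":[0,0,0],"twist":0,"claw":0}]'; python3 go.py .4407 -.2602 .045 6.3 4
python3 - <<'E'
from h import *
for c in("scene","top"):
    s=r.snapshot(c)
    for d in r.spot_point("black_lid_jar",c): print(c,round(d["confidence"],2),d["location"],ray(s,*d["location"],.1)[:2])
E
```

```text
clock: 24.57
tool_pos: [0.4392, -0.2589, 0.1218]
eef_rot: [0.998, 0.059, -0.001, -0.001]
contact_force: [0.4, -0.2, -1.7]
opening: 0.729
pos [ 0.4392 -0.2589  0.1218] yaw 6.74 tilt -1.0 q [ 0.51  0.69 -0.12  2.    0.16  0.47 -1.17] F [ 0.4 -0.2 -1.7] open 0.729 t 24.5667
total units [0.04 0.04 1.92] twist 0.07 | per row n=4 [0.009 0.01  0.48 ]
scene 0.83 [176.6, 468.4] [ 0.4391488  -0.26015677]
scene 0.76 [176.2, 362.8] [ 0.59989746 -0.07028586]
scene 0.71 [161.0, 383.1] [ 0.62048877 -0.16084258]
scene 0.36 [212.5, 300.2] [0.57751054 0.13343712]
top 0.87 [159.5, 434.5] [ 0.69698414 -0.26585531]
top 0.73 [161.6, 395.3] [ 0.69487264 -0.17271184]
```

```bash
python3 -m jog '[{"translation":[0.03,0.03,0.4],"twist":0,"claw":0},{"translation":[0,0,0.5],"twist":0,"claw":0},{"translation":[0,0,0.4],"twist":0,"claw":0},{"translation":[0,0,0.3],"twist":0,"claw":0},{"translation":[0,0,0.2],"twist":0,"claw":0},{"translation":[0,0,0.15],"twist":0,"claw":0},{"translation":[0,0,0.15],"twist":0,"claw":0},{"translation":[0,0,0],"twist":0,"claw":0},{"translation":[0,0,0],"twist":0,"claw":0}]'; python3 -m jog '[{"translation":[0,0,0.06],"twist":0,"claw":0},{"translation":[0,0,0.06],"twist":0,"claw":0},{"translation":[0,0,0],"twist":0,"claw":0},{"translation":[0,0,0],"twist":0,"claw":0}]'
```

```text
clock: 25.52
tool_pos: [0.4414, -0.2611, 0.0389]
eef_rot: [0.998, 0.059, 0.0, 0.0]
contact_force: [-0.1, -0.6, -1.7]
opening: 0.729
clock: 25.85
tool_pos: [0.4413, -0.2611, 0.0341]
eef_rot: [0.998, 0.058, 0.0, 0.0]
contact_force: [-0.1, -0.7, -2.1]
opening: 0.728
```

```bash
python3 -m jog '[{"translation":[0,0,0.05],"twist":0,"claw":0},{"translation":[0,0,0.04],"twist":0,"claw":0},{"translation":[0,0,0],"twist":0,"claw":0},{"translation":[0,0,0],"twist":0,"claw":0}]'|egrep "pos|force"; python3 -m jog '[{"translation":[0,0,0],"twist":0,"claw":80},{"translation":[0,0,0],"twist":0,"claw":88},{"translation":[0,0,0],"twist":0,"claw":95},{"translation":[0,0,0],"twist":0,"claw":95}]'; python3 -m jog '[{"translation":[0,0,-0.3],"twist":0,"claw":100},{"translation":[0,0,-0.6],"twist":0,"claw":100},{"translation":[0,0,-0.8],"twist":0,"claw":100},{"translation":[0,0,-0.8],"twist":0,"claw":100},{"translation":[0,0,-0.6],"twist":0,"claw":100},{"translation":[0,0,0],"twist":0,"claw":100}]'; python3 go.py .6775 .0475 .155 6.3 14
```

```text
tool_pos: [0.4414, -0.2612, 0.0313]
contact_force: [-1.6, 0.8, 8.2]
clock: 26.52
tool_pos: [0.4413, -0.2611, 0.0303]
eef_rot: [0.998, 0.059, 0.0, 0.0]
contact_force: [0.2, -0.2, -0.3]
opening: 0.951
clock: 27.02
tool_pos: [0.4439, -0.2625, 0.1586]
eef_rot: [0.998, 0.058, 0.004, 0.002]
contact_force: [-0.1, 0.0, -0.2]
opening: 1.0
pos [ 0.4439 -0.2625  0.1586] yaw 6.68 tilt -1.0 q [ 0.53  0.63 -0.13  1.96  0.15  0.55 -1.16] F [-0.1  0.  -0.2] open 1.0 t 27.0167
total units [ 6.7  -7.02  0.1 ] twist 0.06 | per row n=14 [ 0.479 -0.501  0.007]
```

Black jar is seated on the floor at the expected height. Next, the white jar.

```bash
python3 -m jog '[{"translation":[0.479,-0.501,0],"twist":0,"claw":100},{"translation":[0.479,-0.501,0],"twist":0,"claw":100},{"translation":[0.479,-0.501,0],"twist":0,"claw":100},{"translation":[0.479,-0.501,0],"twist":0,"claw":100},{"translation":[0.479,-0.501,0],"twist":0,"claw":100},{"translation":[0.479,-0.501,0],"twist":0,"claw":100},{"translation":[0.479,-0.501,0],"twist":0,"claw":100},{"translation":[0.479,-0.501,0],"twist":0,"claw":100},{"translation":[0.479,-0.501,0],"twist":0,"claw":100},{"translation":[0.479,-0.501,0],"twist":0,"claw":100},{"translation":[0.479,-0.501,0],"twist":0,"claw":100},{"translation":[0.479,-0.501,0],"twist":0,"claw":100},{"translation":[0.479,-0.501,0],"twist":0,"claw":100},{"translation":[0.479,-0.501,0],"twist":0,"claw":100},{"translation":[0,0,0],"twist":0,"claw":100},{"translation":[0,0,0],"twist":0,"claw":100}]'; python3 go.py .677 .0475 .036 6.3 6
python3 - <<'E'
from h import *
for c in("scene","top"):
    s=r.snapshot(c)
    for d in r.spot_point("white_lid_jar",c)[:2]: print(c,round(d["confidence"],2),ray(s,*d["location"],0)[:2])
    for d in r.spot_point("black_lid_jar",c): print("  bl",c,round(d["confidence"],2),ray(s,*d["location"],0.008)[:2])
E
```

```text
clock: 28.35
tool_pos: [0.6747, 0.0512, 0.1529]
eef_rot: [0.998, 0.06, -0.001, -0.0]
contact_force: [-0.4, -1.2, -0.4]
opening: 1.0
pos [0.6747 0.0512 0.1529] yaw 6.9 tilt -1.0 q [-0.11  0.83 -0.06  1.45  0.06  0.86 -1.64] F [-0.4 -1.2 -0.4] open 1.0 t 28.35
total units [0.05 0.1  2.92] twist 0.1 | per row n=6 [0.008 0.017 0.487]
scene 0.79 [0.68537434 0.03760697]
  bl scene 0.95 [ 0.43268666 -0.25575862]
  bl scene 0.81 [ 0.72250257 -0.28498414]
  bl scene 0.62 [ 0.69872159 -0.17764663]
  bl top 0.96 [ 0.45105065 -0.26756184]
  bl top 0.9 [ 0.71902425 -0.27981143]
  bl top 0.7 [ 0.7177164  -0.18889424]
```

```bash
python3 -m jog '[{"translation":[0.05,0.08,0.3],"twist":0,"claw":100},{"translation":[0,0,0.5],"twist":0,"claw":100},{"translation":[0,0,0.4],"twist":0,"claw":100},{"translation":[0,0,0.2],"twist":0,"claw":100},{"translation":[0,0,0],"twist":0,"claw":100}]'; python3 -m jog '[{"translation":[0,0,0.4],"twist":0,"claw":100},{"translation":[0,0,0.4],"twist":0,"claw":100},{"translation":[0,0,0.4],"twist":0,"claw":100},{"translation":[0,0,0.3],"twist":0,"claw":100},{"translation":[0,0,0],"twist":0,"claw":100},{"translation":[0,0,0],"twist":0,"claw":100}]'
```

```text
clock: 29.07
tool_pos: [0.6753, 0.0452, 0.0956]
eef_rot: [0.998, 0.058, -0.002, 0.0]
contact_force: [0.1, 0.2, -0.3]
opening: 0.997
clock: 29.57
tool_pos: [0.6773, 0.0459, 0.0384]
eef_rot: [0.998, 0.058, -0.0, 0.0]
contact_force: [0.6, -0.0, 0.4]
opening: 0.995
```

```bash
python3 -m jog '[{"translation":[0,0,0],"twist":0,"claw":0},{"translation":[0,0,0],"twist":0,"claw":0},{"translation":[0,0,0],"twist":0,"claw":0},{"translation":[0,0,0],"twist":0,"claw":0},{"translation":[0,0,0],"twist":0,"claw":0},{"translation":[0,0,0],"twist":0,"claw":0}]' 30; python3 -m jog '[{"translation":[0,0,-0.2],"twist":0,"claw":0},{"translation":[0,0,-0.5],"twist":0,"claw":0},{"translation":[0,0,-0.6],"twist":0,"claw":0},{"translation":[0,0,-0.6],"twist":0,"claw":0},{"translation":[0,0,-0.6],"twist":0,"claw":0},{"translation":[0,0,-0.5],"twist":0,"claw":0},{"translation":[0,0,-0.2],"twist":0,"claw":0},{"translation":[0,0,0],"twist":0,"claw":0}]'; python3 go.py .5242 -.251 .165 6.3 14
```

```text
clock: 30.07
tool_pos: [0.6777, 0.0461, 0.0391]
eef_rot: [0.998, 0.058, 0.001, -0.0]
contact_force: [-0.6, -0.6, 3.1]
opening: 0.679
clock: 30.73
tool_pos: [0.6785, 0.046, 0.1686]
eef_rot: [0.998, 0.058, 0.002, -0.0]
contact_force: [-0.7, 0.3, -2.8]
opening: 0.676
pos [0.6785 0.046  0.1686] yaw 6.7 tilt -1.0 q [-0.1   0.81 -0.06  1.44  0.06  0.89 -1.64] F [-0.7  0.3 -2.8] open 0.676 t 30.7333
total units [-4.7   6.92  0.07] twist 0.07 | per row n=14 [-0.336  0.495  0.005]
```

```bash
python3 -m jog '[{"translation":[-0.336,0.495,0],"twist":0,"claw":0},{"translation":[-0.336,0.495,0],"twist":0,"claw":0},{"translation":[-0.336,0.495,0],"twist":0,"claw":0},{"translation":[-0.336,0.495,0],"twist":0,"claw":0},{"translation":[-0.336,0.495,0],"twist":0,"claw":0},{"translation":[-0.336,0.495,0],"twist":0,"claw":0},{"translation":[-0.336,0.495,0],"twist":0,"claw":0},{"translation":[-0.336,0.495,0],"twist":0,"claw":0},{"translation":[-0.336,0.495,0],"twist":0,"claw":0},{"translation":[-0.336,0.495,0],"twist":0,"claw":0},{"translation":[-0.336,0.495,0],"twist":0,"claw":0},{"translation":[-0.336,0.495,0],"twist":0,"claw":0},{"translation":[-0.336,0.495,0],"twist":0,"claw":0},{"translation":[-0.336,0.495,0],"twist":0,"claw":0},{"translation":[0,0,0],"twist":0,"claw":0},{"translation":[0,0,0],"twist":0,"claw":0},{"translation":[0,0,0],"twist":0,"claw":0}]'; python3 go.py .5242 -.251 .06 6.3 6
python3 - <<'E'
from h import *
for c in("scene","top"):
    s=r.snapshot(c)
    for d in r.spot_point("white_lid_jar",c)[:2]: print(c,round(d["confidence"],2),ray(s,*d["location"],0.127)[:2])
E
```

```text
clock: 32.15
tool_pos: [0.5226, -0.2501, 0.1654]
eef_rot: [0.998, 0.059, -0.001, -0.001]
contact_force: [-0.1, 0.5, -2.3]
opening: 0.678
pos [ 0.5226 -0.2501  0.1654] yaw 6.75 tilt -1.0 q [ 0.44  0.69 -0.12  1.76  0.12  0.7  -1.2 ] F [-0.1  0.5 -2.3] open 0.678 t 32.15
total units [0.04 0.03 2.63] twist 0.07 | per row n=6 [0.007 0.005 0.439]
scene 0.59 [ 0.51758907 -0.24919099]
top 0.41 [ 0.52299997 -0.25319224]
```

Target for the floor contact is a reading of 0.047.

```bash
python3 -m jog '[{"translation":[0.03,0.02,0.4],"twist":0,"claw":0},{"translation":[0,0,0.6],"twist":0,"claw":0},{"translation":[0,0,0.6],"twist":0,"claw":0},{"translation":[0,0,0.5],"twist":0,"claw":0},{"translation":[0,0,0.3],"twist":0,"claw":0},{"translation":[0,0,0.2],"twist":0,"claw":0},{"translation":[0,0,0.15],"twist":0,"claw":0},{"translation":[0,0,0],"twist":0,"claw":0},{"translation":[0,0,0],"twist":0,"claw":0}]'; python3 -m jog '[{"translation":[0,0,0.06],"twist":0,"claw":0},{"translation":[0,0,0.06],"twist":0,"claw":0},{"translation":[0,0,0],"twist":0,"claw":0},{"translation":[0,0,0],"twist":0,"claw":0}]'
```

```text
clock: 33.1
tool_pos: [0.5246, -0.2521, 0.0569]
eef_rot: [0.998, 0.059, 0.0, 0.0]
contact_force: [0.5, 0.2, -2.0]
opening: 0.679
clock: 33.43
tool_pos: [0.5242, -0.252, 0.0518]
eef_rot: [0.998, 0.059, 0.0, 0.0]
contact_force: [0.1, 0.3, -2.7]
opening: 0.677
```

```bash
python3 -m jog '[{"translation":[0,0,0.07],"twist":0,"claw":0},{"translation":[0,0,0.05],"twist":0,"claw":0},{"translation":[0,0,0],"twist":0,"claw":0},{"translation":[0,0,0],"twist":0,"claw":0}]'|egrep "pos|force"; python3 -m jog '[{"translation":[0,0,0],"twist":0,"claw":75},{"translation":[0,0,0],"twist":0,"claw":84},{"translation":[0,0,0],"twist":0,"claw":92},{"translation":[0,0,0],"twist":0,"claw":92}]'; python3 -m jog '[{"translation":[0,0,-0.3],"twist":0,"claw":92},{"translation":[0,0,-0.6],"twist":0,"claw":92},{"translation":[0,0,-0.8],"twist":0,"claw":92},{"translation":[0,0,-0.8],"twist":0,"claw":92},{"translation":[0,0,-0.6],"twist":0,"claw":92},{"translation":[0,0,0],"twist":0,"claw":92}]'; python3 go.py .542 .0255 .165 6.3 11
```

```text
tool_pos: [0.5241, -0.2521, 0.047]
contact_force: [-0.8, 0.5, 0.9]
clock: 34.1
tool_pos: [0.5241, -0.252, 0.0467]
eef_rot: [0.998, 0.058, 0.0, 0.0]
contact_force: [0.1, 0.6, 0.2]
opening: 0.917
clock: 34.6
tool_pos: [0.5274, -0.2534, 0.1767]
eef_rot: [0.998, 0.058, 0.005, 0.002]
contact_force: [0.3, -0.8, -0.3]
opening: 0.922
pos [ 0.5274 -0.2534  0.1767] yaw 6.69 tilt -0.9999 q [ 0.44  0.68 -0.12  1.74  0.12  0.72 -1.2 ] F [ 0.3 -0.8 -0.3] open 0.922 t 34.6
total units [ 1.17 -6.88  0.27] twist 0.06 | per row n=11 [ 0.107 -0.626  0.024]
```

```bash
python3 -m jog '[{"translation":[0.107,-0.62,0.02],"twist":0,"claw":85},{"translation":[0.107,-0.62,0.02],"twist":0,"claw":85},{"translation":[0.107,-0.62,0.02],"twist":0,"claw":85},{"translation":[0.107,-0.62,0.02],"twist":0,"claw":85},{"translation":[0.107,-0.62,0.02],"twist":0,"claw":85},{"translation":[0.107,-0.62,0.02],"twist":0,"claw":85},{"translation":[0.107,-0.62,0.02],"twist":0,"claw":85},{"translation":[0.107,-0.62,0.02],"twist":0,"claw":85},{"translation":[0.107,-0.62,0.02],"twist":0,"claw":85},{"translation":[0.107,-0.62,0.02],"twist":0,"claw":85},{"translation":[0.107,-0.62,0.02],"twist":0,"claw":85},{"translation":[0,0,0],"twist":0,"claw":85},{"translation":[0,0,0],"twist":0,"claw":85}]'; python3 go.py .542 .0255 .042 6.3 6
python3 - <<'E'
from h import *
s=r.snapshot("scene")
for d in r.spot_point("salt_shaker","scene")[:2]: print(round(d["confidence"],2),ray(s,*d["location"],0)[:2])
E
```

```text
clock: 35.68
tool_pos: [0.5386, 0.0261, 0.1619]
eef_rot: [0.998, 0.06, -0.0, -0.0]
contact_force: [-0.1, -0.2, 0.4]
opening: 0.85
pos [0.5386 0.0261 0.1619] yaw 6.92 tilt -1.0 q [-0.09  0.65 -0.06  1.88  0.07  0.61 -1.65] F [-0.1 -0.2  0.4] open 0.85 t 35.6833
total units [0.08 0.03 3.  ] twist 0.1 | per row n=6 [0.014 0.004 0.5  ]
0.61 [0.54601214 0.0234759 ]
0.22 [ 0.45380672 -0.27994573]
```

```bash
python3 -m jog '[{"translation":[0.08,0.02,0.3],"twist":0,"claw":85},{"translation":[0,0,0.5],"twist":0,"claw":85},{"translation":[0,0,0.4],"twist":0,"claw":85},{"translation":[0,0,0.2],"twist":0,"claw":85},{"translation":[0,0,0],"twist":0,"claw":85}]'; python3 -m jog '[{"translation":[0,0,0.4],"twist":0,"claw":85},{"translation":[0,0,0.4],"twist":0,"claw":85},{"translation":[0,0,0.4],"twist":0,"claw":85},{"translation":[0,0,0.3],"twist":0,"claw":85},{"translation":[0,0,0],"twist":0,"claw":85},{"translation":[0,0,0],"twist":0,"claw":85}]'
```

```text
clock: 36.2
tool_pos: [0.5408, 0.0226, 0.1038]
eef_rot: [0.998, 0.058, -0.002, 0.0]
contact_force: [0.0, -0.1, 0.2]
opening: 0.847
clock: 36.7
tool_pos: [0.5423, 0.0235, 0.0461]
eef_rot: [0.998, 0.058, -0.0, 0.0]
contact_force: [0.3, 0.8, 0.0]
opening: 0.854
```

```bash
python3 -m jog '[{"translation":[0,0,0],"twist":0,"claw":0},{"translation":[0,0,0],"twist":0,"claw":0},{"translation":[0,0,0],"twist":0,"claw":0},{"translation":[0,0,0],"twist":0,"claw":0},{"translation":[0,0,0],"twist":0,"claw":0},{"translation":[0,0,0],"twist":0,"claw":0},{"translation":[0,0,0],"twist":0,"claw":0}]' 25; python3 -m jog '[{"translation":[0,0,-0.2],"twist":0,"claw":0},{"translation":[0,0,-0.5],"twist":0,"claw":0},{"translation":[0,0,-0.6],"twist":0,"claw":0},{"translation":[0,0,-0.6],"twist":0,"claw":0},{"translation":[0,0,-0.6],"twist":0,"claw":0},{"translation":[0,0,-0.5],"twist":0,"claw":0},{"translation":[0,0,-0.2],"twist":0,"claw":0},{"translation":[0,0,0],"twist":0,"claw":0}]'; python3 go.py .6037 -.2422 .175 6.3 12
```

```text
clock: 37.28
tool_pos: [0.5425, 0.0241, 0.0463]
eef_rot: [0.998, 0.059, 0.0, 0.0]
contact_force: [-0.3, 0.9, 3.6]
opening: 0.469
clock: 37.95
tool_pos: [0.5434, 0.0241, 0.1759]
eef_rot: [0.998, 0.058, 0.002, -0.0]
contact_force: [-0.1, -0.4, -0.1]
opening: 0.472
pos [0.5434 0.0241 0.1759] yaw 6.7 tilt -1.0 q [-0.09  0.63 -0.07  1.86  0.07  0.64 -1.65] F [-0.1 -0.4 -0.1] open 0.472 t 37.95
total units [0.72 6.79 0.03] twist 0.07 | per row n=12 [0.06  0.566 0.002]
```

```bash
python3 -m jog '[{"translation":[0.06,0.566,0],"twist":0,"claw":0},{"translation":[0.06,0.566,0],"twist":0,"claw":0},{"translation":[0.06,0.566,0],"twist":0,"claw":0},{"translation":[0.06,0.566,0],"twist":0,"claw":0},{"translation":[0.06,0.566,0],"twist":0,"claw":0},{"translation":[0.06,0.566,0],"twist":0,"claw":0},{"translation":[0.06,0.566,0],"twist":0,"claw":0},{"translation":[0.06,0.566,0],"twist":0,"claw":0},{"translation":[0.06,0.566,0],"twist":0,"claw":0},{"translation":[0.06,0.566,0],"twist":0,"claw":0},{"translation":[0.06,0.566,0],"twist":0,"claw":0},{"translation":[0.06,0.566,0],"twist":0,"claw":0},{"translation":[0,0,0],"twist":0,"claw":0},{"translation":[0,0,0],"twist":0,"claw":0},{"translation":[0,0,0],"twist":0,"claw":0}]'; python3 go.py .6037 -.2422 .065 6.3 6
python3 - <<'E'
from h import *
for c in("scene","top"):
    s=r.snapshot(c)
    for d in r.spot_point("salt_shaker",c)[:2]: print(c,round(d["confidence"],2),ray(s,*d["location"],0.128)[:2])
E
```

```text
clock: 39.2
tool_pos: [0.6017, -0.241, 0.1725]
eef_rot: [0.998, 0.059, -0.001, -0.001]
contact_force: [1.2, 0.3, -0.8]
opening: 0.473
pos [ 0.6017 -0.241   0.1725] yaw 6.75 tilt -1.0 q [ 0.37  0.77 -0.11  1.53  0.1   0.85 -1.23] F [ 1.2  0.3 -0.8] open 0.473 t 39.2
total units [0.05 0.04 2.69] twist 0.07 | per row n=6 [0.009 0.007 0.448]
scene 0.57 [ 0.59341749 -0.22300768]
top 0.6 [ 0.60124901 -0.24177479]
```

```bash
python3 -m jog '[{"translation":[0.04,0.03,0.4],"twist":0,"claw":0},{"translation":[0,0,0.6],"twist":0,"claw":0},{"translation":[0,0,0.6],"twist":0,"claw":0},{"translation":[0,0,0.5],"twist":0,"claw":0},{"translation":[0,0,0.3],"twist":0,"claw":0},{"translation":[0,0,0.2],"twist":0,"claw":0},{"translation":[0,0,0.15],"twist":0,"claw":0},{"translation":[0,0,0],"twist":0,"claw":0},{"translation":[0,0,0],"twist":0,"claw":0}]'; python3 -m jog '[{"translation":[0,0,0.06],"twist":0,"claw":0},{"translation":[0,0,0.06],"twist":0,"claw":0},{"translation":[0,0,0],"twist":0,"claw":0},{"translation":[0,0,0],"twist":0,"claw":0}]'
```

```text
clock: 40.15
tool_pos: [0.6049, -0.2435, 0.0647]
eef_rot: [0.998, 0.059, 0.001, 0.0]
contact_force: [-0.6, -1.1, -0.2]
opening: 0.472
clock: 40.48
tool_pos: [0.6044, -0.2435, 0.0594]
eef_rot: [0.998, 0.059, 0.0, 0.0]
contact_force: [-0.5, -0.1, -0.4]
opening: 0.474
```

```bash
python3 -m jog '[{"translation":[0,0,0.07],"twist":0,"claw":0},{"translation":[0,0,0.05],"twist":0,"claw":0},{"translation":[0,0,0],"twist":0,"claw":0},{"translation":[0,0,0],"twist":0,"claw":0}]'|egrep "pos|force"; python3 -m jog '[{"translation":[0,0,0],"twist":0,"claw":55},{"translation":[0,0,0],"twist":0,"claw":65},{"translation":[0,0,0],"twist":0,"claw":75},{"translation":[0,0,0],"twist":0,"claw":75}]'; python3 -m jog '[{"translation":[0,0,-0.3],"twist":0,"claw":75},{"translation":[0,0,-0.6],"twist":0,"claw":75},{"translation":[0,0,-0.8],"twist":0,"claw":75},{"translation":[0,0,-0.8],"twist":0,"claw":75},{"translation":[0,0,-0.3],"twist":0,"claw":75},{"translation":[0,0,0],"twist":0,"claw":75}]'; python3 go.py .5035 -.09 .165 6.3 6
```

```text
tool_pos: [0.6044, -0.2435, 0.0544]
contact_force: [-0.1, -0.1, -0.0]
clock: 41.15
tool_pos: [0.6042, -0.2434, 0.0544]
eef_rot: [0.998, 0.059, -0.0, 0.0]
contact_force: [-0.4, 0.2, 0.0]
opening: 0.742
clock: 41.65
tool_pos: [0.6068, -0.2443, 0.1708]
eef_rot: [0.998, 0.058, 0.004, 0.002]
contact_force: [-0.0, -0.1, 0.3]
opening: 0.751
pos [ 0.6068 -0.2443  0.1708] yaw 6.69 tilt -1.0 q [ 0.37  0.77 -0.11  1.53  0.1   0.84 -1.23] F [-0.  -0.1  0.3] open 0.751 t 41.65
total units [-2.12 -4.13  0.12] twist 0.07 | per row n=6 [-0.353 -0.689  0.019]
```

```bash
python3 -m jog '[{"translation":[-0.35,-0.68,0],"twist":0,"claw":50},{"translation":[-0.35,-0.68,0],"twist":0,"claw":50},{"translation":[-0.35,-0.68,0],"twist":0,"claw":50},{"translation":[-0.35,-0.68,0],"twist":0,"claw":50},{"translation":[-0.35,-0.68,0],"twist":0,"claw":50},{"translation":[-0.35,-0.68,0],"twist":0,"claw":50},{"translation":[0,-0.68,0],"twist":0,"claw":50},{"translation":[0,-0.68,0],"twist":0,"claw":50},{"translation":[0,-0.68,0],"twist":0,"claw":50},{"translation":[0,0,0],"twist":0,"claw":50},{"translation":[0,0,0],"twist":0,"claw":50}]'
python3 - <<'E'
from h import *
a=r.snapshot("scene");b=r.snapshot("top")
B=cv2.resize(b["img"][180:300,350:460],None,fx=4,fy=4);A=cv2.resize(a["img"][140:260,365:490],None,fx=4,fy=4)
cv2.imwrite("pics/load.png",np.hstack([A,B])[:,:,::-1][:, :800])
cv2.imwrite("pics/load.png",cv2.resize(np.hstack([A,B])[:,:,::-1],(800,409)))
print("grip old",ray(b,245.2,363.4,.0425))
for d in r.spot_point("bail_grip","top")[:1]:print(d["confidence"],d["location"],ray(b,*d["location"],.0425))
g=b["img"].astype(int)
sub=g[215:275,350:380];m=((sub[...,0]>sub[...,2]+25)&(sub[...,0]<150)).astype(np.uint8)
n,l,st,c=cv2.connectedComponentsWithStats(m);k=1+np.argmax(st[1:,4]);print(st[k],c[k]);print(ray(b,c[k][1]+215,c[k][0]+350,.0425))
def prof(row): return [tuple(x) for x in g[row,355:372]]
E
```

```text
clock: 42.57
tool_pos: [0.4911, -0.0083, 0.1654]
eef_rot: [0.998, 0.061, -0.001, -0.0]
contact_force: [0.1, -1.1, 1.1]
opening: 0.5
grip old [ 0.5051569  -0.09273723  0.0425    ]
[  0   0  30  36 941] [13.44739639 17.65887354]
[ 0.53553203 -0.09443881  0.0425    ]
```

View pics/load.png

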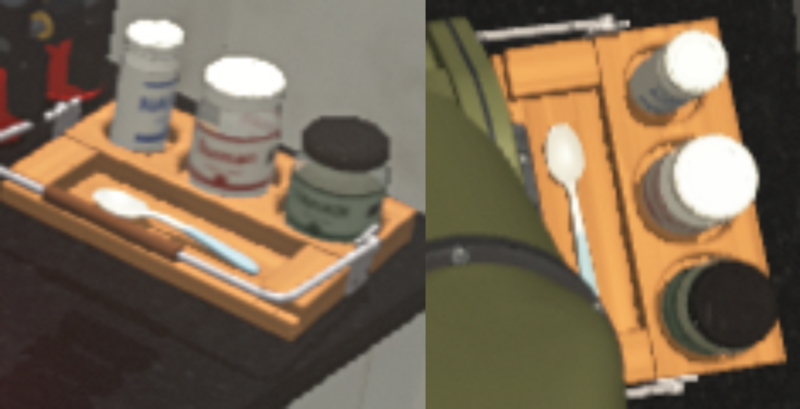

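All four things are in their places. In the right panel the shaker is at (690,65), the white jar at (710,185), the black jar at (735,305) and the spoon lies from (565,140) to (595,290). The handle is down. Now the handle grip, at about (0.504, -0.091).

```bash
python3 go.py .504 -.091 .1 6.3 4 .504 -.091 .003 6.3 6
```

```text
pos [ 0.4918 -0.0115  0.1658] yaw 6.6 tilt -1.0 q [-0.03  0.6  -0.06  2.01  0.07  0.53 -1.6 ] F [ 0.9 -0.5 -0.3] open 0.5 t 42.7167
total units [0.08 2.01 1.65] twist 0.05 | per row n=4 [0.019 0.502 0.412]
total units [ 0.   -0.    2.42] twist 0.05 | per row n=6 [ 0.001 -0.     0.404]
```

```bash
python3 -m jog '[{"translation":[0.02,0.5,0.3],"twist":0,"claw":42},{"translation":[0.02,0.5,0.3],"twist":0,"claw":42},{"translation":[0.02,0.5,0.3],"twist":0,"claw":42},{"translation":[0.02,0.5,0.3],"twist":0,"claw":42},{"translation":[0,0,0],"twist":0,"claw":42},{"translation":[0,0,0],"twist":0,"claw":42}]'; python3 go.py .504 -.091 .003 6.3 6
python3 - <<'E'
from h import *
a=r.snapshot("scene");b=r.snapshot("top")
B=cv2.resize(b["img"][180:300,345:420],None,fx=5,fy=5);A=cv2.resize(a["img"][130:250,340:420],None,fx=5,fy=5)
cv2.imwrite("pics/hg.png",np.hstack([A,B])[:,:,::-1])
E
```

```text
clock: 43.22
tool_pos: [0.5039, -0.0915, 0.1177]
eef_rot: [0.998, 0.056, -0.001, 0.0]
contact_force: [0.4, 0.5, 0.4]
opening: 0.419
pos [ 0.5039 -0.0915  0.1177] yaw 6.44 tilt -1.0 q [ 0.13  0.7  -0.07  2.    0.11  0.45 -1.48] F [0.4 0.5 0.4] open 0.419 t 43.2167
total units [ 0.01 -0.01  2.87] twist 0.02 | per row n=6 [ 0.001 -0.002  0.478]
```

View pics/hg.png

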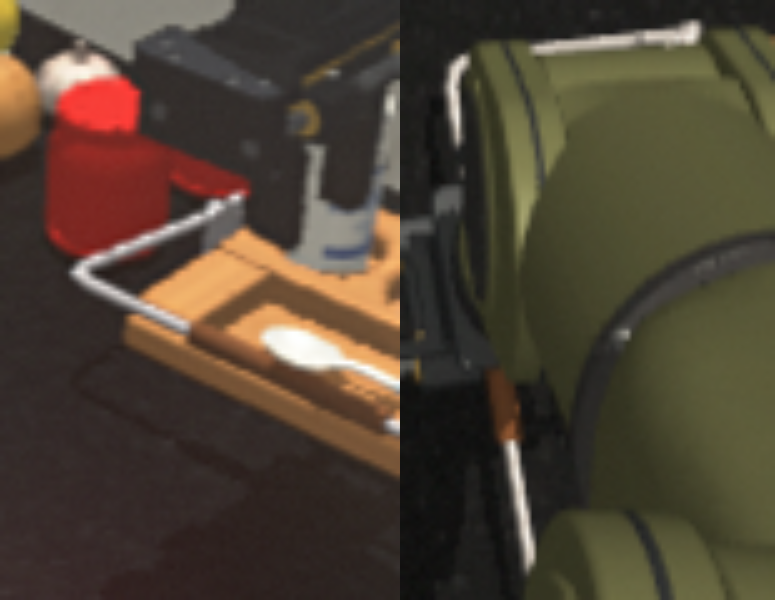

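The gripper hangs above the sleeve (left panel (290,370)). Descending with a force check; 14 pictures viewed.

```bash
python3 -m jog '[{"translation":[0,0,0.5],"twist":0,"claw":42},{"translation":[0,0,0.5],"twist":0,"claw":42},{"translation":[0,0,0.5],"twist":0,"claw":42},{"translation":[0,0,0.4],"twist":0,"claw":42},{"translation":[0,0,0],"twist":0,"claw":42},{"translation":[0,0,0],"twist":0,"claw":42}]'; for i in 1 2; do python3 -m jog '[{"translation":[0,0,0.2],"twist":0,"claw":42},{"translation":[0,0,0.2],"twist":0,"claw":42},{"translation":[0,0,0.08],"twist":0,"claw":42},{"translation":[0,0,0],"twist":0,"claw":42}]'; done
```

```text
clock: 43.82
tool_pos: [0.5046, -0.088, 0.0425]
eef_rot: [0.998, 0.059, -0.0, -0.0]
contact_force: [-0.0, -0.2, -0.3]
opening: 0.42
clock: 44.15
tool_pos: [0.5045, -0.0891, 0.0228]
eef_rot: [0.998, 0.059, -0.0, -0.0]
contact_force: [0.9, 0.1, -0.6]
opening: 0.419
clock: 44.48
tool_pos: [0.5041, -0.0891, 0.003]
eef_rot: [0.998, 0.059, -0.001, -0.0]
contact_force: [-0.1, 0.2, 0.0]
opening: 0.416
```

```bash
python3 -m jog '[{"translation":[0,0,0],"twist":0,"claw":0},{"translation":[0,0,0],"twist":0,"claw":0},{"translation":[0,0,0],"twist":0,"claw":0},{"translation":[0,0,0],"twist":0,"claw":0},{"translation":[0,0,0],"twist":0,"claw":0},{"translation":[0,0,0],"twist":0,"claw":0}]' 10
python3 - <<'E'
import numpy as np
a=np.arange(16)*.1
print(np.c_[a[1:],np.diff(-np.cos(a))*3.125,-np.diff(np.sin(a))*3.125].round(2).tolist())
E
```

```text
clock: 44.98
tool_pos: [0.5051, -0.0901, 0.0042]
eef_rot: [0.998, 0.058, 0.0, 0.001]
contact_force: [0.7, -2.8, 0.3]
opening: 0.11
[[0.1, 0.02, -0.31], [0.2, 0.05, -0.31], [0.3, 0.08, -0.3], [0.4, 0.11, -0.29], [0.5, 0.14, -0.28], [0.6, 0.16, -0.27], [0.7, 0.19, -0.25], [0.8, 0.21, -0.23], [0.9, 0.23, -0.21], [1.0, 0.25, -0.18], [1.1, 0.27, -0.16], [1.2, 0.29, -0.13], [1.3, 0.3, -0.1], [1.4, 0.3, -0.07], [1.5, 0.31, -0.04]]
```

```bash
python3 -m jog '[{"translation":[0,0.02,-0.31],"twist":0,"claw":0},{"translation":[0,0.05,-0.31],"twist":0,"claw":0},{"translation":[0,0.08,-0.3],"twist":0,"claw":0},{"translation":[0,0.11,-0.29],"twist":0,"claw":0},{"translation":[0,0.14,-0.28],"twist":0,"claw":0},{"translation":[0,0,0],"twist":0,"claw":0}]'; python3 -m jog '[{"translation":[0,0.16,-0.27],"twist":0,"claw":0},{"translation":[0,0.19,-0.25],"twist":0,"claw":0},{"translation":[0,0.21,-0.23],"twist":0,"claw":0},{"translation":[0,0.23,-0.21],"twist":0,"claw":0},{"translation":[0,0,0],"twist":0,"claw":0}]'
python3 - <<'E'
from h import *
a=r.snapshot("scene");b=r.snapshot("top")
B=cv2.resize(b["img"][175:300,350:460],None,fx=4,fy=4);A=cv2.resize(a["img"][110:235,365:475],None,fx=4,fy=4)
cv2.imwrite("pics/arc.png",np.hstack([A,B])[:,:,::-1])
E
```

```text
clock: 45.48
tool_pos: [0.5066, -0.1135, 0.0646]
eef_rot: [0.999, 0.054, 0.0, 0.004]
contact_force: [1.6, -15.8, -11.0]
opening: 0.114
clock: 45.9
tool_pos: [0.5084, -0.1432, 0.1017]
eef_rot: [0.998, 0.055, -0.002, 0.003]
contact_force: [0.5, -10.3, -14.2]
opening: 0.139
```

View pics/arc.png

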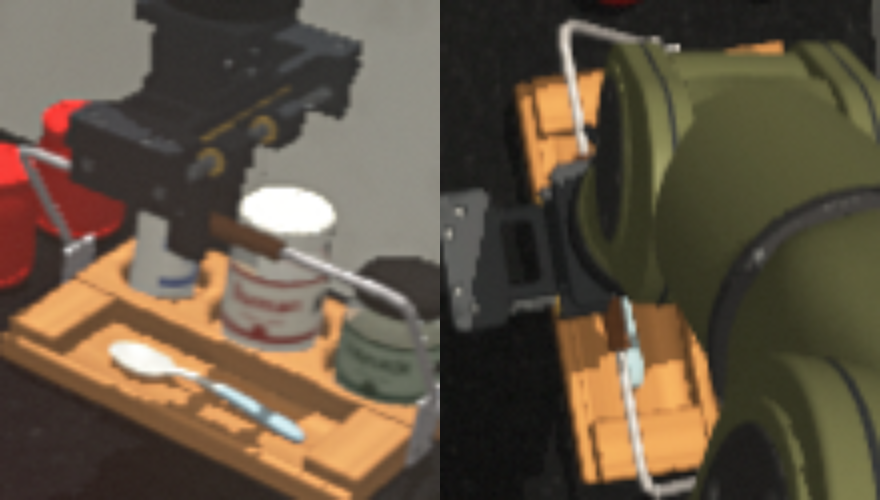

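The sleeve is held and the handle is about halfway up. The load is undisturbed in the left panel. Continuing the arc.

```bash
python3 -m jog '[{"translation":[0,0.25,-0.18],"twist":0,"claw":0},{"translation":[0,0.27,-0.16],"twist":0,"claw":0},{"translation":[0,0.29,-0.13],"twist":0,"claw":0},{"translation":[0,0,0],"twist":0,"claw":0}]'; python3 -m jog '[{"translation":[0,0.3,-0.1],"twist":0,"claw":0},{"translation":[0,0.3,-0.07],"twist":0,"claw":0},{"translation":[0,0.31,-0.04],"twist":0,"claw":0},{"translation":[0,0,0],"twist":0,"claw":0},{"translation":[0,0,0],"twist":0,"claw":0}]';python3 go.py
```

```text
clock: 46.33
tool_pos: [0.5116, -0.1726, 0.1203]
eef_rot: [0.998, 0.056, -0.002, 0.001]
contact_force: [-1.5, -5.2, -10.9]
opening: 0.146
clock: 46.75
tool_pos: [0.5157, -0.2071, 0.1291]
eef_rot: [0.998, 0.057, -0.002, 0.0]
contact_force: [-6.3, -1.5, -5.5]
opening: 0.147
pos [ 0.5157 -0.2071  0.1291] yaw 6.56 tilt -1.0 q [ 0.37  0.72 -0.12  1.86  0.15  0.58 -1.3 ] F [-6.3 -1.5 -5.5] open 0.147 t 46.75
```

```bash
python3 -m jog '[{"translation":[0,0,0],"twist":0,"claw":25},{"translation":[0,0,0],"twist":0,"claw":40},{"translation":[0,0,0],"twist":0,"claw":45},{"translation":[0,0,0],"twist":0,"claw":45}]'; python3 -m jog '[{"translation":[0,0,-0.3],"twist":0,"claw":45},{"translation":[0,0,-0.5],"twist":0,"claw":45},{"translation":[0,0,-0.6],"twist":0,"claw":45},{"translation":[0,0,-0.6],"twist":0,"claw":45},{"translation":[0,-0.6,0],"twist":0,"claw":45},{"translation":[0,-0.7,0],"twist":0,"claw":45},{"translation":[0,-0.7,0],"twist":0,"claw":45},{"translation":[0,-0.7,0],"twist":0,"claw":45},{"translation":[0,-0.7,0],"twist":0,"claw":45},{"translation":[0,-0.7,0],"twist":0,"claw":45},{"translation":[0,-0.7,0],"twist":0,"claw":45},{"translation":[0,-0.7,0],"twist":0,"claw":45},{"translation":[0,-0.7,0],"twist":0,"claw":45},{"translation":[0,-0.7,0],"twist":0,"claw":45},{"translation":[0,-0.7,0],"twist":0,"claw":45},{"translation":[0,-0.7,0],"twist":0,"claw":45},{"translation":[0,0,0],"twist":0,"claw":45},{"translation":[0,0,0],"twist":0,"claw":45}]'
python3 - <<'E'
from h import *
a=r.snapshot("scene");b=r.snapshot("top")
B=cv2.resize(b["img"][175:300,355:455],None,fx=4,fy=4);A=cv2.resize(a["img"][100:225,375:475],None,fx=4,fy=4)
cv2.imwrite("pics/fin.png",np.hstack([A,B])[:,:,::-1])
o=np.array([.5171,-.2135]);c,q=np.cos(.11),np.sin(.11)
for s,n in((a,"scene"),(b,"top")):
    for d in r.spot_point("bail_grip",n)[:1]:
        print(n,d["confidence"],d["location"])
    for an in(1.35,1.42,1.5,1.57):
        y=.125*np.cos(an);print(an,[np.round(proj(s,[o[0]+c*x-q*y,o[1]+q*x+c*y,.04+.125*np.sin(an)]),1).tolist() for x in(-.055,.055)])
E
```

```text
clock: 47.08
tool_pos: [0.5202, -0.2047, 0.1302]
eef_rot: [0.998, 0.059, 0.002, 0.0]
contact_force: [0.1, -0.4, 0.3]
opening: 0.424
clock: 48.58
tool_pos: [0.4798, 0.1275, 0.2097]
eef_rot: [0.998, 0.061, 0.001, -0.001]
contact_force: [0.9, 0.7, -0.3]
opening: 0.446
scene 0.78 [149.7, 429.7]
1.35 [[447.6, 159.1], [406.7, 143.5]]
1.42 [[449.7, 157.1], [408.9, 141.7]]
1.5 [[452.1, 155.1], [411.3, 140.0]]
1.57 [[454.1, 153.7], [413.4, 138.7]]
top 0.7 [235.2, 423.7]
1.35 [[416.8, 259.4], [407.4, 209.0]]
1.42 [[421.0, 258.8], [411.5, 208.3]]
1.5 [[425.7, 258.1], [416.1, 207.6]]
1.57 [[429.8, 257.5], [420.1, 207.0]]
```

View pics/fin.png

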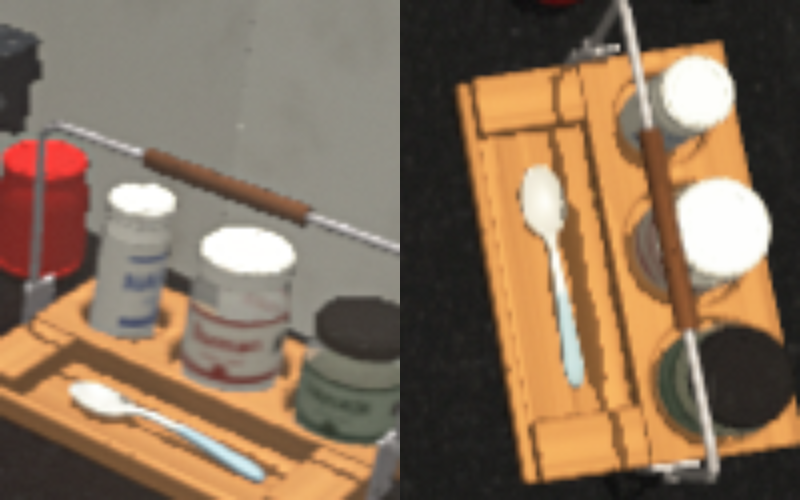

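The final picture shows the handle upright, the sleeve running from (655,130) to (684,325) in the top panel. That fits about 1.53 rad in both cameras. All four things are in place and the gripper is clear.

```bash
python3 -c "
from h import r
print(r.finish_job(), r.get_state()['clock'])"
```

```text
the job is handed in; nothing more can be done
the job is handed in; nothing more can be done
```

The caddy is loaded and the job is handed in, at about 49 s on the robot's clock. No verdict was reported.

- **Loading:** I laid the teaspoon in the bed first. The black-lid jar then went into the near large well, the white-lid jar into the middle one and the shaker into the small one. After all four were released I swung the handle up and moved the gripper clear.
- **Last checks:** The final pictures show all four things in place and upright or flat. The handle reads about 1.5 to 1.55 rad in both cameras, against the 1.42 needed. The jars and the shaker each came down at the height expected for their well floor. I did not knowingly touch the orange pot or the long spoon, but I did not re-measure their positions at the end.
- **What disagreed:** The fingertips met the worktop only at a TCP reading of about -22 mm, so the z readings were about 22 mm low. Because of this my first two spoon grasps closed above the spoon without visibly moving it. I found the offset by touching the worktop and corrected for it in every later move. Before I lowered the shaker, the networks' scene-camera estimate was also about 20 mm off the top camera's. I relied on the top camera and the arm's pose there.

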